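# Put the box spanner back in its spring-clip case

## Task

Press the thumb latch on the front of the tool case so that its sprung lid pops fully open, and snap the loose tubular box spanner into the empty pair of spring clips, fully home at both ends. Then push the lid shut until it latches, leaving the two spanners in the case clipped where they are and the other things on the counter where they stand.

Things in the scene. Friction and masses are not known exactly. Their poses are not given: they have to be found in the camera images.
- case: Black case fixed to the counter, 185 (x) by 200 (y) by 58 mm high shut. Origin: centre of its underside; x runs from its latch (front, robot side) to its hinge (back), z up. Tray 34 mm high (wall 4, floor at 6 mm) with 3 bays at y = -58, 0, +58 mm, x = -3 mm, each a pair of upright steel clips 72 mm apart along x, 10 mm wide. A clipped spanner lies along x, its axis 38 mm up, above the walls.
- bay (a point): Middle of the one empty bay (a white paper slip lies under it), where the spanner's centre belongs, 38 mm above the counter. x as the case's. Clip lips are 13 mm apart, flared to 24 mm at 14 mm above this point; a tube resting on shut clips lies about 15 mm too high. Pushing it straight down into both clips takes about 6 to 15 N; it snaps past the lips onto a rest. Play 6 mm along x.
- spanner_mid (a point): Centre of the loose steel tubular box spanner: round tube 18 mm thick, 130 mm long, at each end a hexagon 24 mm across flats and 18 mm long (the middle 94 mm are round); both ends alike, about 120 g. Own x along the tube. Its hexagon flats lie on a wooden rest right of the case, centre 24 mm above the counter. The clips take the round tube 36 mm either side of the centre.
- stored_a_mid (a point): Centre of a similar spanner (125 mm long, hexagon 20 mm) already clipped in another bay, axis along the case's x.
- stored_b_mid (a point): Centre of a similar spanner (135 mm long, hexagon 22 mm) already clipped in another bay, axis along the case's x.
- latch (a joint): Thumb latch on the middle of the case's front, a rocking steel plate: 0 at rest, grows as its plate is pressed down, stop at 0.30 rad; sprung back. The lid is let go at 0.1 to 0.2 rad.
- latch_press (a point): Middle of the top of the latch's ribbed thumb plate (40 mm along y, 32 mm along x), 28 mm above the counter, 128 mm in front of the case's centre. Press down here: it sinks about 8 mm at the stop, with about 4 N. The latch's hook stands 25 mm behind this point.
- lid (a joint): The lid: 0 shut and latched, 1.55 rad fully open (upright, its top 219 mm above the counter). Its damped spring raises it in about a second when let go. It must be pushed down against about 1 N at its front edge, then about 4 to 10 N over the last few mm, where the latch snaps over it.
- lid_hinge (a point): Middle of the lid's hinge line, at the back of the case, 34 mm above the counter; the line runs along the case's y.
- lid_edge (a point): Point in the middle of the lid's outer face, 15 mm from its front edge: 170 mm from the hinge along the lid, 58 mm above the counter when shut. Lid: clear panel in a black frame, 185 by 200 mm, rim 24 mm deep at front and sides; the outer face is 24 mm off the hinge line. Upright, its rim points to the front, its outer face to the back. x from front to hinge along the lid, z out of its outer face.
- rest: Low wooden rest fixed to the counter under the loose spanner: two battens 12 mm high (14 by 50 mm), 112 mm apart along its x, joined by a strip 12 mm wide and 8 mm high. Nothing else is under the middle of the spanner. Origin under its centre.
- carton: Bystander: cardboard carton 75 x 50 x 40 mm, origin under its centre.
- tin: Bystander: round tin 70 mm wide, 85 mm high, origin under its centre.
- coupling: Bystander: white plastic pipe coupling standing on end, 50 mm wide, 50 mm high, origin under its centre.
- parts_bin: Bystander: open blue bin 150 x 100 x 60 mm, origin under its centre.
Mind the look-alikes: they are no part of the job. Leave any turquoise look-alike of the part that bears spanner_mid alone.

How it is judged:
By the outcome, as a careful person would: the job done as asked, in the order asked, and still so for the second after the job is handed in, with the robot touching nothing.
It also fails if it takes over 67 s, if anything falls off the work surface, if the arm or the gripper's body presses on something with over 40 N, if the wrist force passes 120 N, or if a joint passes its speed limit or range.

## Robot

A 7-joint arm with a two-finger parallel gripper is mounted at the origin on the work surface. World frame = base frame: x ahead of the robot, y to its left, z up, the work surface at z = 0. Lengths are in m, angles in rad, forces in N, time in s.
With the tool pointing down it reaches from about 0.4 to 0.875 m from the base axis. Payload 19.3 kg.
Tool frame: the origin (TCP) lies at the very end of the fingers, on their centre line; the grasp point (between the pads) lies 19 mm behind it; z points along the fingers, y is the direction in which the jaws open and shut (so a half turn about z gives the same grasp; the last joint's range is limited). The gripper opens to 85 mm and grips with 20 to 120 N. Pads are 22 mm wide; open, the fingers measure 114 mm over their backs; the gripper's body (76 mm by 85 mm) begins 54 mm behind the grasp point. The pads swing forward as they close: fully open they stand 13 mm farther back than shut.
Start: joints at [1.185, 0.521, -0.036, 1.599, 0.021, 1.021, -0.113], TCP at [0.194, -0.594, 0.231] pointing down, gripper open.
Joint ranges: [-2.91, 2.91], [-0.3, 2.13], [-1.5, 1.42], [0.17, 2.43], [-1.26, 4.41], [0.16, 1.93], [-2.52, 2.52]. Speed limits (rad/s): [1.89, 1.89, 2.39, 2.39, 3.01, 3.01, 3.01].

## Interface

Orientations are given as [roll, pitch, yaw] about the fixed x, y, z axes, in that order (R = Rz(yaw) Ry(pitch) Rx(roll)).
In Python, from workcell import bot, viewer gives the robot as it stands.
- The arm moves only by the shell command python3 -m creep 'ROWS' [FORCE]. ROWS is JSON, a list of rows, each an object of numbers: "rx", "ry", "rz": the turn, a rotation vector about the tool's x, y, z in degrees; "tx", "ty", "tz": the shift along the tool's x, y, z in mm; "hand": the closure, from -1 (fully open) to 1 (shut), so that 0 is half open. In form: [{"rx": .., "ry": .., "rz": .., "tx": .., "ty": .., "tz": .., "hand": ..}, ...]. A call has 1 to 8 rows; each row is the pose to reach, as a shift and turn from the pose commanded when the call began, along the tool's axes at that moment; what a row does not reach only later rows make up. A row lasts 1/10 s, in which the tool goes at most 50 mm and 8.59 degrees, less where a joint would pass 70% of its speed; a pose out of reach is approached as far as the arm can. A call with a gripper value outside its range is refused whole. The fingers move at their own pace and stop on an object; FORCE is the grip in N (left out, the last holds). Time passes only in rows, so rows that repeat a pose let the fingers close. It gives the time, the measured TCP pose, the force and the opening at its end, in the units of the state.
- bot.observe(): the state, without advancing time (a new reading comes with each control period).
- viewer.grab_frame(name): name is "scene" or "top"; returns a dict with "pixels" (420x560x3 uint8, blue, green, red), "vertical_fov" (degrees; the focal length in pixels is half the picture's height over the tangent of half this angle, whatever the lens; pixels are square), "cx", "cy" (the principal point, pixels), "rvec" (rotation vector, rad) and "tvec" (3), from world to camera coordinates, as OpenCV has them. Camera axes: x right, y down, z forward; pixel columns grow to the right and rows downward; lengths in m; the calibration is good to about 2 mm. A picture is of the moment at which its call begins. There is no depth.
- bot.job_done(): hands the job in, once; it reports no verdict.
Trained networks look in a picture, given as the dict that the camera call returned (one of the last four; its "shot" number tells which), for a name from the list of things; names that differ only in an ending like _2 or _b are one class to them, and where a whole thing is asked for, a point or a joint stands for the part that bears it (a point fixed in the world has none). Each returns a list of dicts, best first, with "score" (0 to 1); they miss things now and then, are a little off and sometimes report something else, mostly with a low value. They report only what shows in the picture. A call takes as long as a camera call. They do not tell look-alikes from the thing itself.
- viewer.outline_of(target, picture): "mask" (420x560 bool, what is visible of it) and "bbox" ([left, top, right, bottom] in pixels, round what is visible of it).
The state is a dict: "clock": time; "qpos": joint angles; "qd": joint speeds; "joint_efforts": joint torques, N m; "position": TCP position; "tool_rot": TCP orientation; "force": force on the tool from outside, world axes, zero at the start; "moment": the same for the moment, N m; "grip_width": finger opening in m.
Only numpy, scipy, OpenCV 4.12 (cv2) and the standard library are available. Lean on these libraries where they do the work, as an engineer would, in place of code of your own. Each camera call takes 0.05 s, during which the arm holds its last target.

## Working session

There is one attempt and no reset: what is moved stays moved. The work goes in short steps, Python scripts to look and compute and a shell command to move; the robot and the scene stay as the last step left them, time stands still between calls to the robot, and variables do not carry over. Pictures are saved under pics/ and viewed, and the job is handed in when it is done.

```bash
ls; mkdir -p pics
python3 - <<'E'
from workcell import bot, viewer
import cv2
s=bot.observe(); print(s)
for n in("scene","top"):
    f=viewer.grab_frame(n); cv2.imwrite(f"pics/{n}0.png",f["pixels"]); print({k:v for k,v in f.items() if k!="pixels"})
E
```

```text
pics
{'clock': 0.0, 'qpos': array([ 1.18479643,  0.52201586, -0.03630702,  1.59998649,  0.02120934,
        1.02110545, -0.11278748]), 'qd': array([ 0.00240786, -0.00086952,  0.00102416,  0.00219669,  0.00043895,
        0.00043785, -0.00021612]), 'joint_efforts': array([ 7.56446407e-04, -9.27119207e+01,  1.97998010e+00, -3.69934916e+01,
        1.77533407e-02,  8.28406890e-03,  2.35065249e-05]), 'position': array([ 0.19395949, -0.5937946 ,  0.23073252]), 'tool_rot': array([-3.14046698e+00,  9.86031833e-05,  3.15789324e-01]), 'force': array([ 0.26752905,  0.27932369, -0.93721683]), 'moment': array([-0.00371953, -0.02590725,  0.00207973]), 'grip_width': 0.08521732216046876}
{'vertical_fov': 46.29054836404221, 'cx': 282.2225598978976, 'cy': 210.99713986911618, 'rvec': array([ 2.14706473,  0.87331482, -0.40708512]), 'tvec': array([-0.3162452 , -0.17474518,  1.61113201]), 'shot': 1}
{'vertical_fov': 46.63107323303455, 'cx': 283.88719643848304, 'cy': 215.83972199785356, 'rvec': array([ 2.18549193, -2.12435434,  0.16445034]), 'tvec': array([-0.04501366,  0.46264213,  1.48547157]), 'shot': 2}
```

View pics/scene0.png

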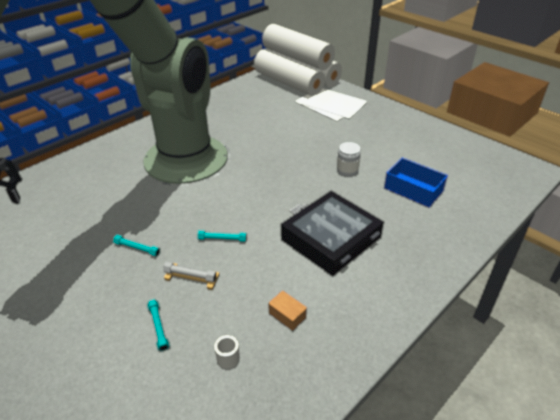

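View pics/top0.png

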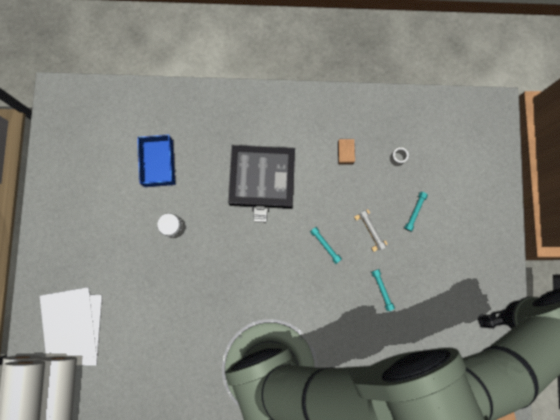

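The steel spanner on its wooden rest is at about top (373,230) and scene (190,273). Turquoise look-alikes are at top (326,245), (417,211) and (383,290). The case is at top (262,177), with its paper slip on the right at (281,180). Next I'll take measurements and enlarged crops.

```bash
cat > h.py <<'E'
import numpy as np, cv2
from workcell import bot, viewer
def K(f):
    F=210/np.tan(np.radians(f["vertical_fov"])/2); return np.array([[F,0,f["cx"]],[0,F,f["cy"]],[0,0,1.]])
def proj(f,P):
    return cv2.projectPoints(np.asarray(P,float).reshape(-1,1,3),f["rvec"],f["tvec"],K(f),None)[0][:,0]
def onz(f,uv,z):
    R=cv2.Rodrigues(f["rvec"])[0]; c=-R.T@f["tvec"]
    uv=np.asarray(uv,float).reshape(-1,2); d=(R.T@np.linalg.inv(K(f))@np.c_[uv,np.ones(len(uv))].T).T
    return c+d*((z-c[2])/d[:,2])[:,None]
def crop(f,name,l,t,r,b,k,pts=None):
    im=cv2.resize(f["pixels"][t:b,l:r],None,fx=k,fy=k,interpolation=cv2.INTER_CUBIC)
    if pts is not None:
        for p in pts: cv2.circle(im,(int((p[0]-l+.5)*k),int((p[1]-t+.5)*k)),2,(0,0,255),-1)
    cv2.imwrite("pics/"+name,im)
E
python3 - <<'E'
from h import *
import pickle
F={n:viewer.grab_frame(n) for n in("scene","top")}
pickle.dump(F,open("F0.pkl","wb"))
for n,f in F.items():
    for t in("case","latch","spanner_mid","rest","lid","stored_a_mid"):
        for d in viewer.outline_of(t,f)[:4]:
            m=d["mask"]; ys,xs=np.nonzero(m)
            hull=cv2.convexHull(np.c_[xs,ys].astype(np.int32)); r=cv2.minAreaRect(hull)
            print(n,t,round(d["score"],2),np.round(d["bbox"]),m.sum(),np.round([xs.mean(),ys.mean()],1),np.round(r[0],1),np.round(r[1],1),round(r[2],1))
crop(F["top"],"ctop.png",220,135,310,230,6)
crop(F["top"],"stop.png",300,185,440,315,5)
crop(F["scene"],"cscene.png",270,180,395,280,6)
crop(F["scene"],"sscene.png",100,215,260,360,5)
E
```

```text
scene case 0.92 [278. 194. 383. 276.] 5365 [330.8 230.6] [330.7 229.2] [89.9 74. ] 34.7
scene latch 0.57 [292. 202. 305. 212.] 110 [297.8 207.6] [298.4 206.9] [ 7.4 18.7] 59.0
scene spanner_mid 0.91 [163. 260. 218. 281.] 454 [190.7 271.2] [190.  270.7] [53.6 11. ] 12.5
scene spanner_mid 0.76 [148. 300. 170. 349.] 465 [158.2 326.2] [158.5 324.8] [51.6 13.3] 78.4
scene spanner_mid 0.56 [198. 227. 246. 242.] 389 [222.1 235.3] [221.5 235.5] [49.2 10.1] 1.4
scene spanner_mid 0.55 [115. 235. 162. 258.] 365 [137. 245.] [136.7 244.9] [48.1  9.8] 17.0
scene rest 0.56 [165. 273. 221. 289.] 275 [193.9 278.5] [192.1 280.5] [17.9 54.1] 88.7
scene lid 0.73 [283. 188. 382. 268.] 4079 [330.6 225.6] [332.1 224.9] [84.3 66.9] 35.4
top case 0.75 [229. 145. 298. 220.] 4231 [261.2 178.1] [261.  183.2] [65.9 75.9] 2.1
top latch 0.53 [252. 206. 264. 221.] 169 [259.4 214. ] [259.  213.5] [15. 12.] 90.0
top spanner_mid 0.85 [359. 214. 383. 250.] 222 [372.3 230.4] [372.  229.5] [40.3  6.3] 61.3
top spanner_mid 0.75 [404. 191. 426. 230.] 279 [416.  209.6] [415.3 210.4] [ 9.  41.7] 25.1
top spanner_mid 0.67 [309. 227. 340. 264.] 267 [325.  244.5] [325.1 244.6] [42.   8.6] 50.8
top spanner_mid 0.52 [373. 270. 399. 311.] 300 [382.1 288.9] [382.5 289.3] [44.   9.5] 67.4
top rest 0.72 [136. 136. 174. 187.] 1790 [155.2 160.6] [155.5 160.4] [51.2 36.2] 87.4
top lid 0.72 [228. 142. 296. 206.] 3909 [261.3 175.5] [261.2 175.4] [66.3 61.1] 3.0
```

View pics/ctop.png

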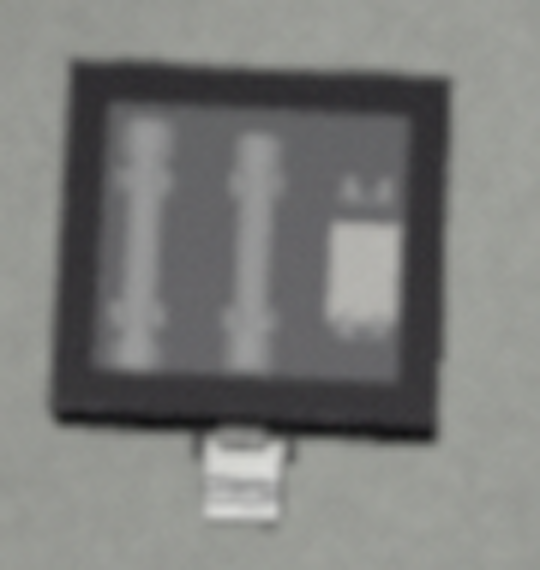

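View pics/stop.png

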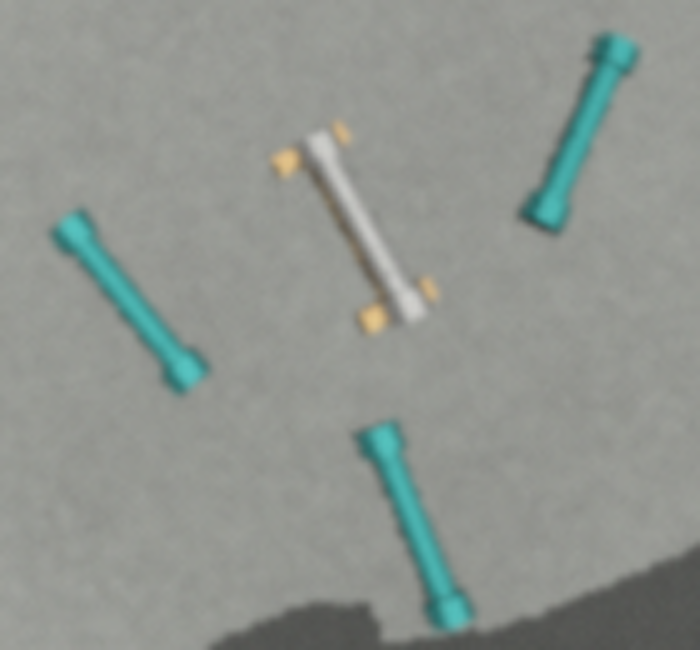

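View pics/cscene.png

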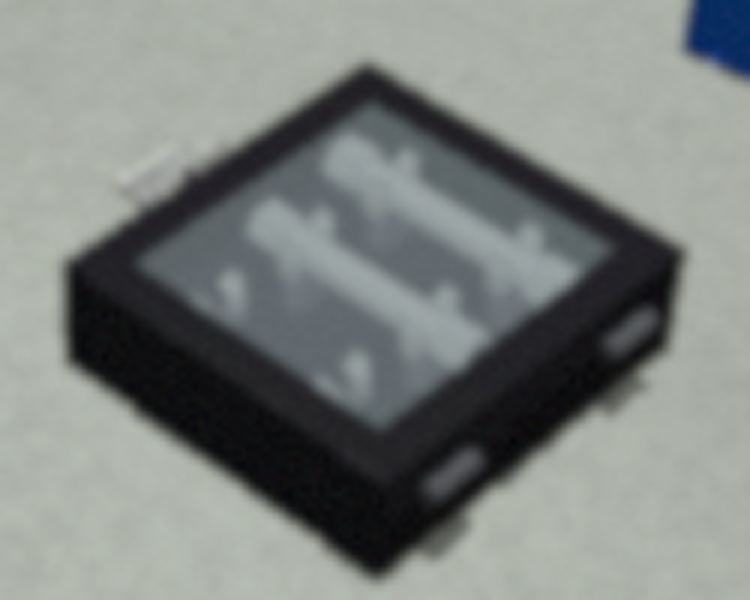

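View pics/sscene.png

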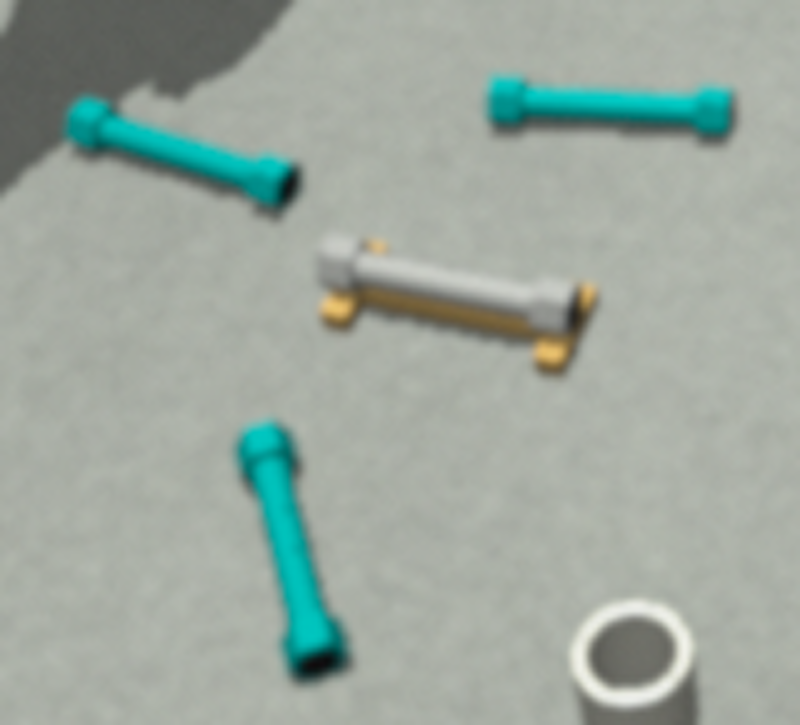

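```bash
cat > fit.py <<'E'
from h import *
import pickle
from scipy.optimize import least_squares
F=pickle.load(open("F0.pkl","rb")); T=F["top"];S=F["scene"]
def W(p,L):
    c,s=np.cos(p[2]),np.sin(p[2]); L=np.asarray(L,float)
    return np.c_[p[0]+c*L[:,0]-s*L[:,1],p[1]+s*L[:,0]+c*L[:,1],L[:,2]]
a,b,h=.0925,.1,.058
LT=[(a,b,h),(a,-b,h),(-a,-b,0.0),(-a,b,0.0)]; uT=np.array([(72,62),(450,78),(437,438),(53,422)])/6+[220,135]-.5+.08
LS=[(-a,-b,h),(-a,b,h),(a,b,h),(a,-b,h),(-a,-b,0),(a,-b,0)]; uS=np.array([(68,265),(368,65),(683,255),(378,478),(72,360),(378,577)])/6+[270,180]-.5+.08
if __name__=="__main__":
    r=lambda p:np.r_[(proj(T,W(p,LT))-uT).ravel(),(proj(S,W(p,LS))-uS).ravel()]
    for use in ("both","top","scene"):
        g={"both":r,"top":lambda p:r(p)[:8],"scene":lambda p:r(p)[8:]}[use]
        o=least_squares(g,[.6,.05,0.05],loss="soft_l1"); print(use,o.x.round(4),np.degrees(o.x[2]).round(2),g(o.x).round(1))
        if use=="both": p=o.x
    box=[(i,j,k) for i in(-a,a) for j in(-b,b) for k in(0,h)]
    def line(A,B,n=40): return [np.array(A)+(np.array(B)-A)*t for t in np.linspace(0,1,n)]
    pts=line((-a,-b,h),(-a,b,h))+line((-a,b,h),(a,b,h))+line((a,b,h),(a,-b,h))+line((a,-b,h),(-a,-b,h))+line((-a,-b,0),(a,-b,0))+line((-a,-b,0),(-a,b,0))
    lp=[(-.128+i,j,.028) for i in(-.016,.016) for j in(-.02,.02)]+[(-.039,-.058,.038),(.033,-.058,.038)]
    crop(T,"fitT.png",220,135,310,230,6,proj(T,W(p,pts+lp)))
    crop(S,"fitS.png",270,180,395,280,6,proj(S,W(p,pts+lp)))
    print("latch",W(p,[(-.128,0,.028)]),"bay",W(p,[(-.003,-.058,.038)]))
    # spanner axis ends
    print(np.array([(320,143),(410,307)])/5+[300,185])
    for n,f in F.items():
        d=viewer.outline_of  # noqa
    eT=np.array([(319,133),(415,318)])/5+[300,185]-.4
    eS=np.array([(320,258),(570,308)])/5+[100,215]-.4
    for f,e in((T,eT),(S,eS)):
        q=onz(f,e,.024); d=q[1]-q[0]; print("spanner",q.mean(0).round(4),np.linalg.norm(d).round(4),np.degrees(np.arctan2(d[1],d[0])).round(1))
E
python3 fit.py
```

```text
both [ 0.587   0.0408 -0.0221] -1.27 [-0.3 -0.9  0.7 -0.2 -0.5  1.   0.8  0.5 -0.6 -0.4  0.3 -0.7  1.  -1.1
  1.4  0.9 -1.1 -0.3 -0.1  0.6]
top [ 0.5873  0.0413 -0.0174] -1.0 [-0.6 -0.9  0.4 -0.5 -0.5  0.8  0.8  0.5]
scene [ 0.587   0.0402 -0.0254] -1.45 [-0.7 -0.4  0.3 -0.6  0.9 -0.9  1.1  1.  -1.2 -0.3 -0.4  0.7]
latch [[0.45900704 0.04358604 0.028     ]] bay [[ 0.58269462 -0.01716247  0.038     ]]
[[364.  213.6]
 [382.  246.4]]
spanner [ 0.4296 -0.3118  0.024 ] 0.1297 -152.2
spanner [ 0.4262 -0.3109  0.024 ] 0.1315 29.7
```

View pics/fitT.png

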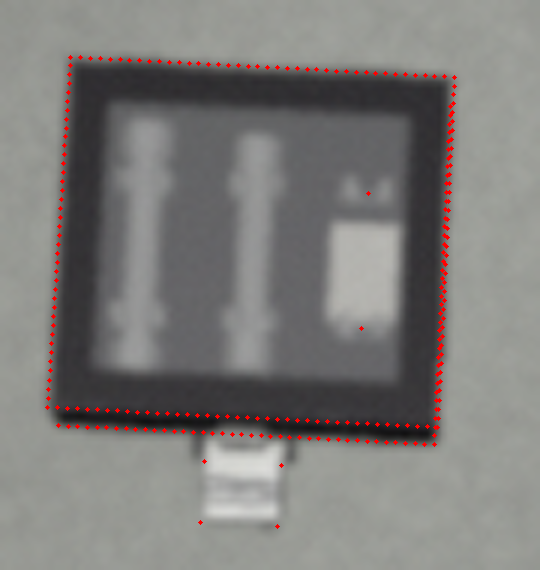

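View pics/fitS.png

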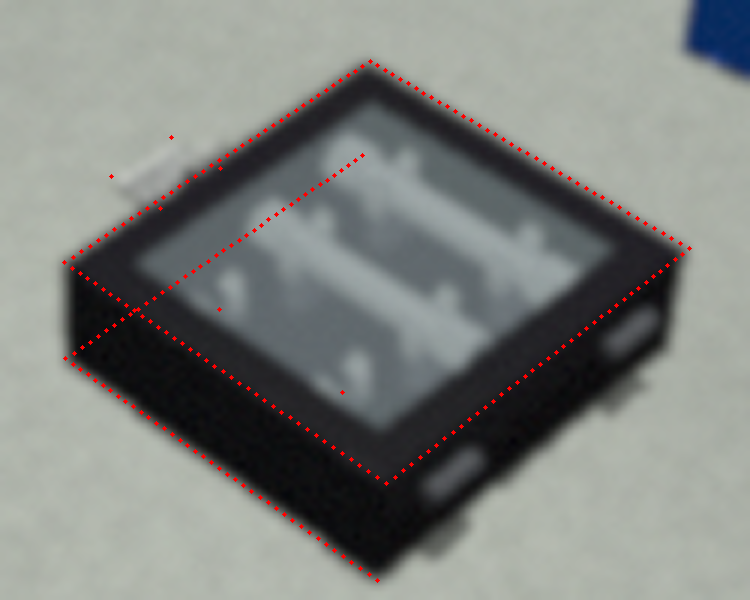

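```bash
cat > to.py <<'E'
import sys
from h import *
from scipy.spatial.transform import Rotation as Ro
def to(xyz,yaw,tilt=0,quiet=False):
    """tilt>0: body leans toward -x of yaw frame"""
    s=bot.observe(); R0=Ro.from_euler("xyz",s["tool_rot"])
    R1=Ro.from_euler("z",yaw,degrees=True)*Ro.from_euler("y",-tilt,degrees=True)*Ro.from_euler("x",180,degrees=True)
    t=R0.inv().apply(np.array(xyz)-s["position"])*1000; r=np.degrees((R0.inv()*R1).as_rotvec())
    print("t",t.round(1),"r",r.round(2),"| now",s["position"].round(4),np.degrees(s["tool_rot"]).round(1),"q",s["qpos"].round(2),"F",s["force"].round(1),"w",round(s["grip_width"],4),"clk",s["clock"])
if __name__=="__main__": a=list(map(float,sys.argv[1:])); to(a[:3],a[3],a[4] if len(a)>4 else 0)
E
python3 to.py .453 .0438 .10 -1.3 12; python3 to.py .453 .0438 .032 -1.3 12
```

```text
t [ 444.2 -526.   131.3] r [-2.03 11.88 19.32] | now [ 0.1941 -0.5941  0.2313] [180.    0.   18.1] q [ 1.18  0.52 -0.04  1.6   0.02  1.02 -0.11] F [-0.2  0.7  0.6] w 0.0851 clk 0.8
t [ 444.2 -526.   199.3] r [-2.03 11.88 19.32] | now [ 0.1941 -0.5941  0.2313] [180.    0.   18.1] q [ 1.18  0.52 -0.04  1.6   0.02  1.02 -0.11] F [-0.2  0.7  0.6] w 0.0851 clk 0.8
```

```bash
python3 -m creep '[{"tx":444,"ty":-526,"tz":60,"rx":-2,"ry":11.9,"rz":19.3,"hand":1},{"tx":444,"ty":-526,"tz":60,"rx":-2,"ry":11.9,"rz":19.3,"hand":1},{"tx":444,"ty":-526,"tz":60,"rx":-2,"ry":11.9,"rz":19.3,"hand":1},{"tx":444,"ty":-526,"tz":60,"rx":-2,"ry":11.9,"rz":19.3,"hand":1},{"tx":444,"ty":-526,"tz":60,"rx":-2,"ry":11.9,"rz":19.3,"hand":1},{"tx":444,"ty":-526,"tz":60,"rx":-2,"ry":11.9,"rz":19.3,"hand":1},{"tx":444,"ty":-526,"tz":60,"rx":-2,"ry":11.9,"rz":19.3,"hand":1},{"tx":444,"ty":-526,"tz":60,"rx":-2,"ry":11.9,"rz":19.3,"hand":1}]' 30; python3 to.py .453 .0438 .10 -1.3 12
```

```text
clock: 1.6
position: [0.3443, -0.2232, 0.1968]
tool_rot: [-3.142, -0.211, -0.023]
force: [1.2, -0.1, -0.7]
grip_width: 0.0003
t [  80.1 -269.4  116.1] r [ 0.   -0.07 -0.  ] | now [ 0.3443 -0.2232  0.1968] [-180.   -12.1   -1.3] q [ 0.69  0.16 -0.2   2.29 -0.13  0.51 -0.99] F [ 1.2 -0.1 -0.7] w 0.0003 clk 1.6
```

```bash
python3 -m creep '[{"tx":80,"ty":-269,"tz":90,"hand":1},{"tx":80,"ty":-269,"tz":90,"hand":1},{"tx":80,"ty":-269,"tz":90,"hand":1},{"tx":80,"ty":-269,"tz":90,"hand":1},{"tx":80,"ty":-269,"tz":90,"hand":1},{"tx":80,"ty":-269,"tz":90,"hand":1},{"tx":80,"ty":-269,"tz":116,"hand":1},{"tx":80,"ty":-269,"tz":116,"hand":1}]'; python3 to.py .453 .0438 .032 -1.3 12
python3 - <<'E'
from h import *
f=viewer.grab_frame("top");crop(f,"p1.png",200,110,340,230,5)
f=viewer.grab_frame("scene");crop(f,"p2.png",230,120,400,280,4)
E
```

```text
t [  65.9 -269.4  182.6] r [ 0.   -0.07 -0.  ] | now [ 0.3443 -0.2232  0.1968] [-180.   -12.1   -1.3] q [ 0.69  0.16 -0.2   2.29 -0.13  0.51 -0.99] F [ 1.2 -0.1 -0.7] w 0.0003 clk 1.6schema error: expected keys rx, ry, rz, tx, ty, tz, hand
```

View pics/p1.png

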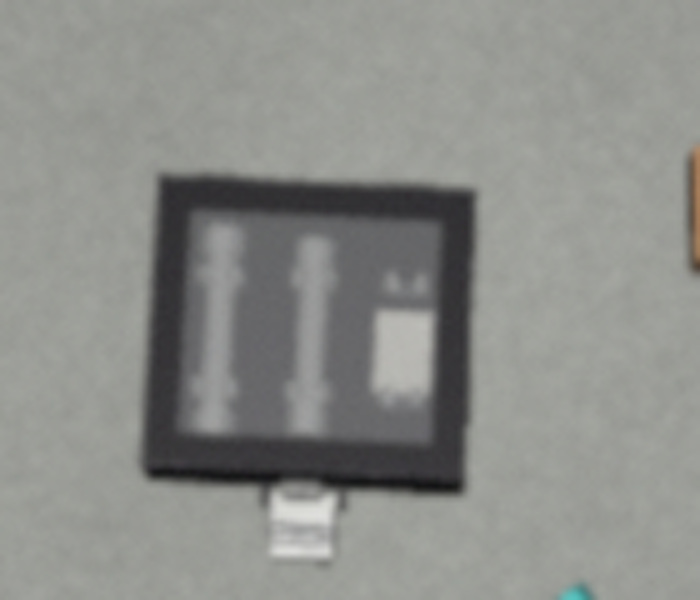

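View pics/p2.png

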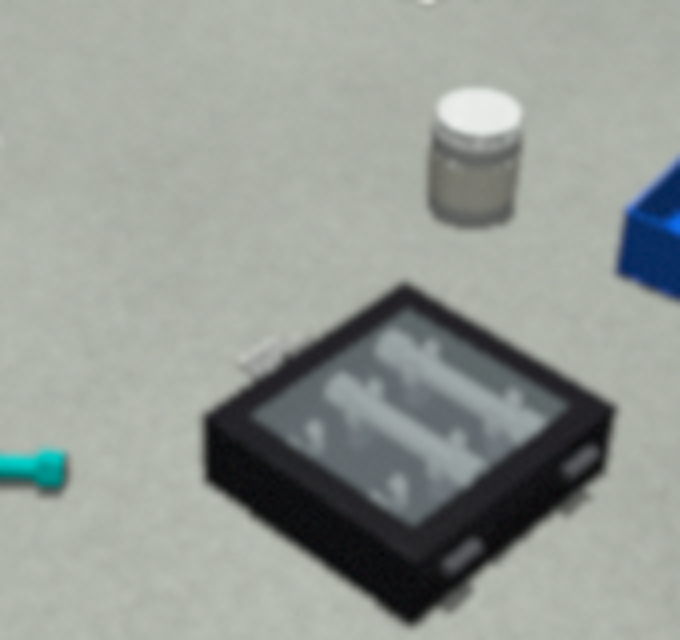

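All seven keys are required, so that call was refused and nothing moved: the pictures show the case still shut, latch plate at top-crop (300,525). I'll resend with every key.

```bash
python3 -m creep '[{"tx":80,"ty":-269,"tz":90,"rx":0,"ry":0,"rz":0,"hand":1},{"tx":80,"ty":-269,"tz":90,"rx":0,"ry":0,"rz":0,"hand":1},{"tx":80,"ty":-269,"tz":90,"rx":0,"ry":0,"rz":0,"hand":1},{"tx":80,"ty":-269,"tz":90,"rx":0,"ry":0,"rz":0,"hand":1},{"tx":80,"ty":-269,"tz":90,"rx":0,"ry":0,"rz":0,"hand":1},{"tx":80,"ty":-269,"tz":90,"rx":0,"ry":0,"rz":0,"hand":1},{"tx":80,"ty":-269,"tz":116,"rx":0,"ry":0,"rz":0,"hand":1},{"tx":80,"ty":-269,"tz":116,"rx":0,"ry":0,"rz":0,"hand":1}]'; python3 to.py .453 .0438 .032 -1.3 12
python3 - <<'E'
from h import *
f=viewer.grab_frame("scene");crop(f,"p4.png",230,120,400,280,4)
E
```

```text
clock: 2.5
position: [0.4529, 0.0461, 0.0978]
tool_rot: [-3.141, -0.208, -0.016]
force: [-1.0, -0.4, 1.2]
grip_width: 0.0001
t [-13.5   2.4  64.4] r [-0.13  0.05  0.37] | now [0.4529 0.0461 0.0978] [-180.   -11.9   -0.9] q [-0.26  0.42 -0.02  2.31  0.31  0.22 -2.16] F [-1.  -0.4  1.2] w 0.0001 clk 2.5
```

View pics/p4.png

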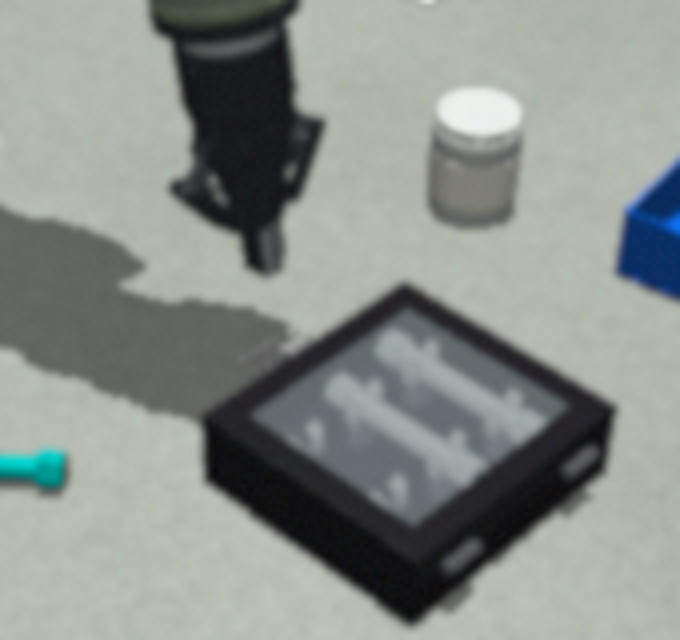

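The closed fingers are above the latch, fingertip at crop (265,268), with the plate in the shadow at about (265,345). Next I'll descend, then press.

```bash
python3 -m creep '[{"tx":-13,"ty":2,"tz":60,"rx":0,"ry":0,"rz":0,"hand":1},{"tx":-13,"ty":2,"tz":60,"rx":0,"ry":0,"rz":0,"hand":1},{"tx":-13,"ty":2,"tz":60,"rx":0,"ry":0,"rz":0,"hand":1}]'; python3 to.py .453 .0438 .020 -1.3 12
```

```text
clock: 2.85
position: [0.4585, 0.0377, 0.0495]
tool_rot: [3.138, -0.185, -0.015]
force: [0.1, -0.0, 0.4]
grip_width: 0.0
t [-11.   -6.1  28. ] r [0.14 1.41 0.42] | now [0.4585 0.0377 0.0495] [179.8 -10.6  -0.9] q [-0.17  0.54 -0.1   2.3   0.69  0.16 -2.51] F [ 0.1 -0.   0.4] w 0.0 clk 2.85
```

```bash
python3 to.py .451 .0438 .045 -1.3 2
```

```text
t [-8.3 -6.   3. ] r [ 0.18 -8.59  0.4 ] | now [0.4585 0.0377 0.0495] [179.8 -10.6  -0.9] q [-0.17  0.54 -0.1   2.3   0.69  0.16 -2.51] F [ 0.1 -0.   0.4] w 0.0 clk 2.85
```

```bash
python3 -m creep '[{"tx":-8,"ty":-6,"tz":2,"rx":0,"ry":-8.6,"rz":0,"hand":1},{"tx":-8,"ty":-6,"tz":2,"rx":0,"ry":-8.6,"rz":0,"hand":1},{"tx":-8,"ty":-6,"tz":2,"rx":0,"ry":-8.6,"rz":0,"hand":1}]'; python3 to.py .451 .0438 .020 -1.3 2
```

```text
clock: 3.15
position: [0.453, 0.0451, 0.0491]
tool_rot: [-3.14, -0.038, -0.03]
force: [0.5, -0.3, 0.3]
grip_width: -0.0002
t [-3.1  1.4 29. ] r [-0.09 -0.19 -0.44] | now [0.453  0.0451 0.0491] [-179.9   -2.2   -1.7] q [ 0.06  0.58 -0.38  2.18  0.55  0.43 -2.36] F [ 0.5 -0.3  0.3] w -0.0002 clk 3.15
```

Much better conditioned. Pressing now.

```bash
python3 -m creep '[{"tx":-3,"ty":1,"tz":21,"rx":0,"ry":0,"rz":0,"hand":1},{"tx":-3,"ty":1,"tz":21,"rx":0,"ry":0,"rz":0,"hand":1},{"tx":-3,"ty":1,"tz":26,"rx":0,"ry":0,"rz":0,"hand":1},{"tx":-3,"ty":1,"tz":28,"rx":0,"ry":0,"rz":0,"hand":1}]'; python3 to.py .451 .0438 .10 -1.3 2
python3 - <<'E'
from h import *
f=viewer.grab_frame("scene");crop(f,"p5.png",230,120,400,280,4)
E
```

```text
clock: 3.55
position: [0.4493, 0.0443, 0.0198]
tool_rot: [3.139, -0.038, -0.022]
force: [-6.5, -2.4, 4.7]
grip_width: -0.0001
t [  4.8   0.7 -80. ] r [ 0.13 -0.17  0.03] | now [0.4493 0.0443 0.0198] [179.9  -2.2  -1.3] q [ 0.    0.64 -0.31  2.2   0.61  0.35 -2.42] F [-6.5 -2.4  4.7] w -0.0001 clk 3.55
```

View pics/p5.png

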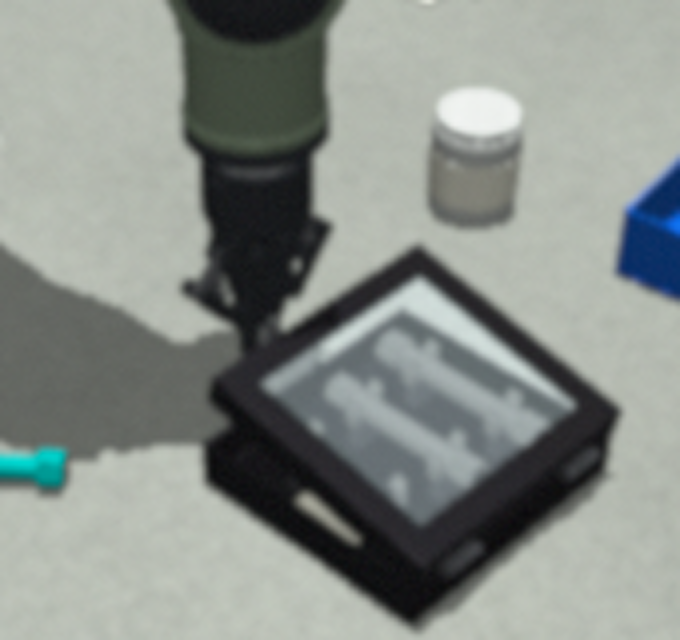

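The lid is popping up; its front edge is rising at crop (215,385). I'm retreating sideways and up towards the spanner, opening the hand.

```bash
python3 to.py .428 -.311 .12 29.5 0; python3 -m creep '[{"tx":-2,"ty":0,"tz":-20,"rx":0,"ry":0,"rz":0,"hand":1},{"tx":-2,"ty":0,"tz":-20,"rx":0,"ry":0,"rz":0,"hand":1},{"tx":-5,"ty":60,"tz":-50,"rx":0,"ry":0,"rz":0,"hand":1},{"tx":-5,"ty":60,"tz":-50,"rx":0,"ry":0,"rz":0,"hand":1},{"tx":-10,"ty":200,"tz":-100,"rx":0,"ry":0,"rz":-15,"hand":0},{"tx":-10,"ty":200,"tz":-100,"rx":0,"ry":0,"rz":-15,"hand":0},{"tx":-10,"ty":200,"tz":-100,"rx":0,"ry":0,"rz":-15,"hand":0},{"tx":-10,"ty":200,"tz":-100,"rx":0,"ry":0,"rz":-15,"hand":0}]'; python3 to.py .428 -.311 .12 29.5 0
python3 - <<'E'
from h import *
f=viewer.grab_frame("scene");cv2.imwrite("pics/p6.png",f["pixels"])
E
```

```text
t [  -9.6  356.  -100. ] r [  0.71  -2.06 -30.75] | now [0.4492 0.0444 0.0196] [179.9  -2.1  -1.3] q [ 0.    0.64 -0.31  2.2   0.61  0.35 -2.42] F [-5.7 -2.5  4.8] w 0.0003 clk 3.6
clock: 4.4
position: [0.4317, -0.1581, 0.1203]
tool_rot: [3.129, -0.038, 0.239]
force: [0.5, 0.4, 0.5]
grip_width: 0.0425
t [-39.7 147.7   0.6] r [  1.01  -2.04 -15.82] | now [ 0.4317 -0.1581  0.1203] [179.3  -2.2  13.7] q [ 0.71  0.48 -0.61  2.13  0.47  0.62 -1.56] F [0.5 0.4 0.5] w 0.0425 clk 4.4
```

View pics/p6.png

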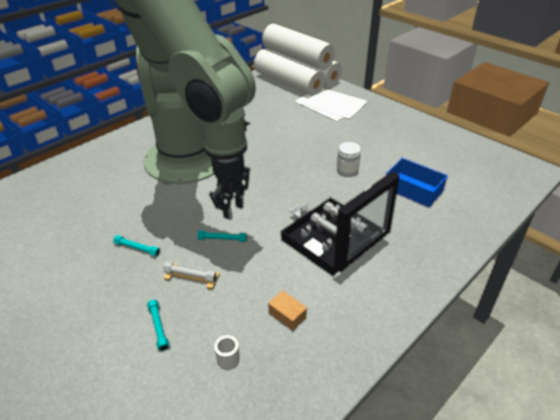

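The lid stands upright with its edge at scene (395,180). I'll refine the clip and spanner positions before closing in.

Run:
```python
from h import *
import pickle
F={n:viewer.grab_frame(n) for n in("scene","top")}
pickle.dump(F,open("F1.pkl","wb"))
for n,f in F.items():
    for t in ("spanner_mid",):
        for d in viewer.outline_of(t,f)[:3]:
            ys,xs=np.nonzero(d["mask"]); P=onz(f,np.c_[xs,ys],.024)[:,:2]; c=P.mean(0); u=np.linalg.svd(P-c)[2][0]
            s=(P-c)@u; print(n,d["score"],c.round(4),np.degrees(np.arctan2(u[1],u[0])),np.ptp(s),(c+u*(s.max()+s.min())/2).round(4))
crop(F["top"],"q1.png",220,130,310,230,6)
crop(F["scene"],"q2.png",270,170,405,280,5)
crop(F["top"],"q3.png",345,195,400,265,8,proj(F["top"],[[.428+k*.065*np.cos(np.radians(29.5)),-.311+k*.065*np.sin(np.radians(29.5)),.024] for k in(-1,0,1)]))
crop(F["scene"],"q4.png",150,250,230,300,8,proj(F["scene"],[[.428+k*.065*np.cos(np.radians(29.5)),-.311+k*.065*np.sin(np.radians(29.5)),.024] for k in(-1,0,1)]))
```

```text
scene 0.96 [ 0.3873 -0.1725] 39.017572606753006 0.1336281703647478 [ 0.3877 -0.1722]
scene 0.81 [ 0.429  -0.3082] 28.47500150843471 0.14160733976308137 [ 0.4281 -0.3087]
scene 0.65 [ 0.2583 -0.3469] 22.037683799571873 0.14506554479252495 [ 0.2542 -0.3485]
top 0.86 [ 0.4921 -0.4453] 155.72041607349698 0.13173321309245475 [ 0.4931 -0.4457]
top 0.52 [ 0.3981 -0.1431] -143.01498553047003 0.11092274370652053 [ 0.3802 -0.1565]
```

View pics/q1.png

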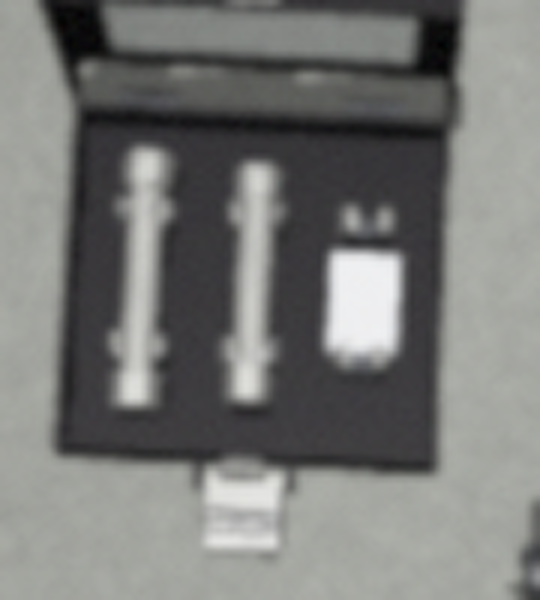

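View pics/q2.png

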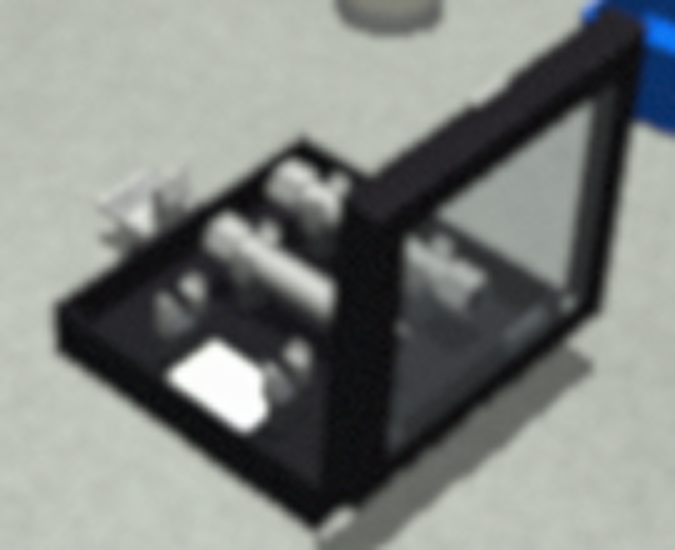

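View pics/q3.png

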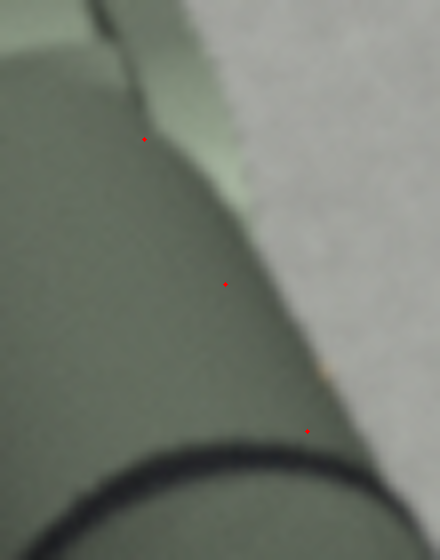

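View pics/q4.png

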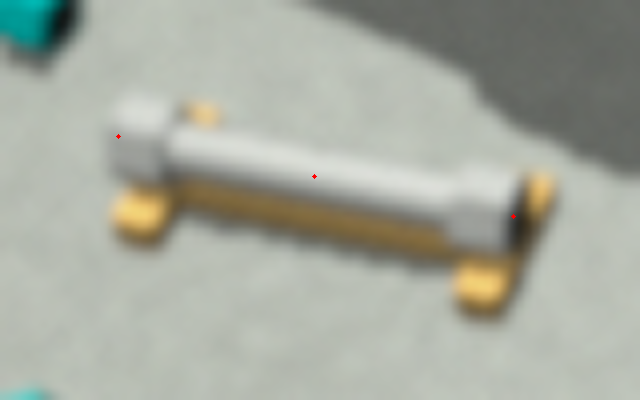

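```bash
python3 - <<'E'
from h import *
import pickle
from fit import W
f=pickle.load(open("F1.pkl","rb"))["top"]
c=lambda L:np.array(L,float)/6+[220,130]-.42
for nm,L,z in(("A",[(149,148),(133,407)],.04),("B",[(259,162),(245,403)],.04),("clips",[(368,222),(361,357)],.045),("slip",[(327,250),(403,254),(323,352),(400,356)],.006),("lat",[(205,478),(282,482),(203,545),(278,548)],.028)):
    q=onz(f,c(L),z); d=q[0]-q[1]; print(nm,q[:,:2].round(4).tolist(),q.mean(0)[:2].round(4),np.degrees(np.arctan2(d[1],d[0])).round(2))
p=[.587,.0408,-.0221]
print(W(p,[(-.003,.058,.038),(-.003,0,.038),(-.003,-.058,.038),(-.003,-.058,.006),(-.128,0,.028)]).round(4))
E
python3 to.py .428 -.311 .10 29.4 0
```

```text
A [[0.655, 0.098], [0.5167, 0.1009]] [0.5859 0.0994] -1.23
B [[0.6493, 0.04], [0.5206, 0.0429]] [0.5849 0.0415] -1.32
clips [[0.6175, -0.0182], [0.5457, -0.0165]] [ 0.5816 -0.0174] -1.28
slip [[0.6111, 0.0033], [0.6101, -0.0375], [0.5555, 0.0037], [0.5545, -0.0373]] [ 0.5828 -0.017 ] 88.68
lat [[0.4824, 0.0629], [0.4815, 0.0227], [0.4472, 0.0627], [0.4468, 0.0237]] [0.4645 0.043 ] 88.69
[[ 0.5853  0.0989  0.038 ]
 [ 0.584   0.0409  0.038 ]
 [ 0.5827 -0.0171  0.038 ]
 [ 0.5827 -0.0171  0.006 ]
 [ 0.459   0.0436  0.028 ]]
t [-42.  151.2  19.3] r [  0.91  -2.02 -15.61] | now [ 0.4321 -0.1541  0.1192] [179.4  -2.1  13.8] q [ 0.7   0.48 -0.61  2.13  0.47  0.62 -1.57] F [ 1.3  1.1 -0.2] w 0.0428 clk 4.65
```

```bash
python3 -m creep '[{"tx":-42,"ty":151,"tz":19,"rx":0.9,"ry":-2,"rz":-15.6,"hand":0},{"tx":-42,"ty":151,"tz":19,"rx":0.9,"ry":-2,"rz":-15.6,"hand":0},{"tx":-42,"ty":151,"tz":19,"rx":0.9,"ry":-2,"rz":-15.6,"hand":0},{"tx":-42,"ty":151,"tz":19,"rx":0.9,"ry":-2,"rz":-15.6,"hand":0},{"tx":-42,"ty":151,"tz":19,"rx":0.9,"ry":-2,"rz":-15.6,"hand":0},{"tx":-42,"ty":151,"tz":19,"rx":0.9,"ry":-2,"rz":-15.6,"hand":0}]' 60; python3 to.py .428 -.311 .009 29.4 0
```

```text
clock: 5.25
position: [0.4286, -0.3095, 0.1002]
tool_rot: [-3.141, -0.0, 0.515]
force: [0.8, 0.5, 0.1]
grip_width: 0.0427
t [-1.3  1.1 91.1] r [-0.04 -0.02  0.1 ] | now [ 0.4286 -0.3095  0.1002] [-180.    -0.    29.5] q [ 0.98  0.63 -0.64  1.94  0.54  0.75 -1.03] F [0.8 0.5 0.1] w 0.0427 clk 5.25
```

```bash
python3 -m creep '[{"tx":-1,"ty":1,"tz":60,"rx":0,"ry":0,"rz":0,"hand":0},{"tx":-1,"ty":1,"tz":60,"rx":0,"ry":0,"rz":0,"hand":0},{"tx":-1,"ty":1,"tz":91,"rx":0,"ry":0,"rz":0,"hand":0},{"tx":-1,"ty":1,"tz":91,"rx":0,"ry":0,"rz":0,"hand":0},{"tx":-1,"ty":1,"tz":91,"rx":0,"ry":0,"rz":0,"hand":0}]' 60; python3 to.py .428 -.311 .009 29.4 0
python3 - <<'E'
from h import *
f=viewer.grab_frame("scene");crop(f,"g1.png",130,200,250,300,6)
E
```

```text
clock: 5.75
position: [0.4281, -0.3118, 0.0104]
tool_rot: [-3.141, 0.0, 0.515]
force: [0.2, -0.0, 0.5]
grip_width: 0.0427
t [ 0.3 -0.8  1.4] r [-0.02  0.01  0.09] | now [ 0.4281 -0.3118  0.0104] [-180.     0.    29.5] q [ 0.9   0.77 -0.53  1.97  0.68  0.59 -1.15] F [ 0.2 -0.   0.5] w 0.0427 clk 5.75
```

View pics/g1.png

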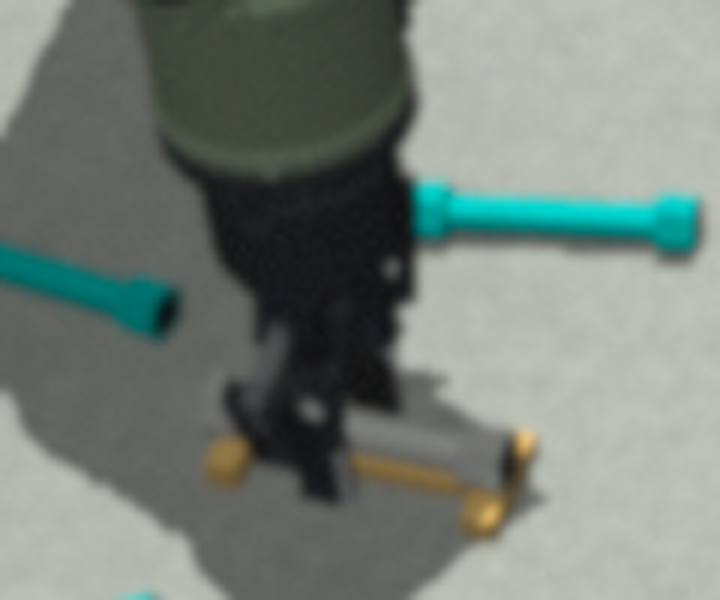

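The fingers straddle the tube, near fingertip at crop (322,490) and tube between the pads. Closing.

```bash
python3 -m creep '[{"tx":0,"ty":0,"tz":0,"rx":0,"ry":0,"rz":0,"hand":0.8},{"tx":0,"ty":0,"tz":0,"rx":0,"ry":0,"rz":0,"hand":1},{"tx":0,"ty":0,"tz":0,"rx":0,"ry":0,"rz":0,"hand":1},{"tx":0,"ty":0,"tz":0,"rx":0,"ry":0,"rz":0,"hand":1},{"tx":0,"ty":0,"tz":-40,"rx":0,"ry":0,"rz":0,"hand":1},{"tx":0,"ty":0,"tz":-120,"rx":0,"ry":0,"rz":0,"hand":1},{"tx":0,"ty":0,"tz":-120,"rx":0,"ry":0,"rz":0,"hand":1},{"tx":0,"ty":0,"tz":-120,"rx":0,"ry":0,"rz":0,"hand":1}]' 80; python3 to.py .5826 -.0171 .12 -1.3 0
python3 - <<'E'
from h import *
f=viewer.grab_frame("scene");crop(f,"g2.png",130,160,250,300,5)
E
```

```text
clock: 6.6
position: [0.4291, -0.314, 0.1338]
tool_rot: [3.136, -0.002, 0.512]
force: [0.0, -0.2, -1.7]
grip_width: 0.0154
t [ 279.3 -183.5   13.3] r [ 0.3  -0.22 30.66] | now [ 0.4291 -0.314   0.1338] [ 1.797e+02 -1.000e-01  2.940e+01] q [ 1.02  0.58 -0.68  1.91  0.5   0.81 -0.99] F [ 0.  -0.2 -1.7] w 0.0154 clk 6.6
```

View pics/g2.png

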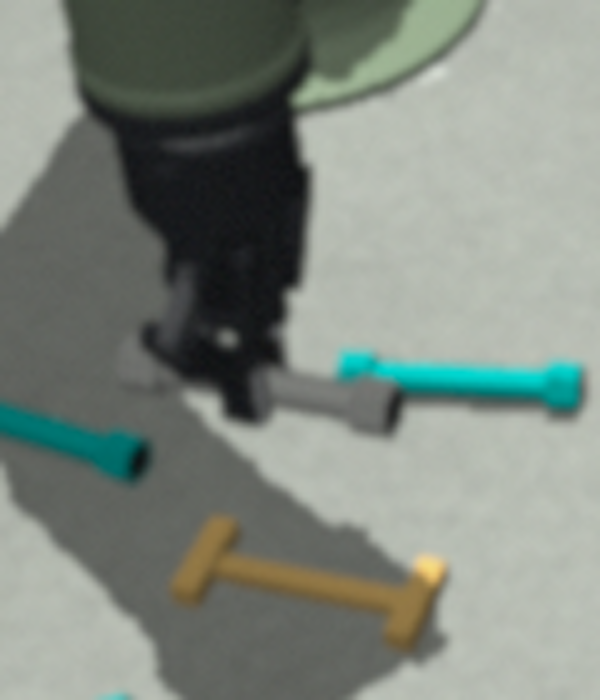

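The spanner is held level and clear of the rest, with its ends at crop (140,360) and (380,405). Carrying it over the bay.

```bash
python3 -m creep '[{"tx":279,"ty":-183,"tz":13,"rx":0.3,"ry":-0.2,"rz":30.7,"hand":1},{"tx":279,"ty":-183,"tz":13,"rx":0.3,"ry":-0.2,"rz":30.7,"hand":1},{"tx":279,"ty":-183,"tz":13,"rx":0.3,"ry":-0.2,"rz":30.7,"hand":1},{"tx":279,"ty":-183,"tz":13,"rx":0.3,"ry":-0.2,"rz":30.7,"hand":1},{"tx":279,"ty":-183,"tz":13,"rx":0.3,"ry":-0.2,"rz":30.7,"hand":1},{"tx":279,"ty":-183,"tz":13,"rx":0.3,"ry":-0.2,"rz":30.7,"hand":1},{"tx":279,"ty":-183,"tz":13,"rx":0.3,"ry":-0.2,"rz":30.7,"hand":1},{"tx":279,"ty":-183,"tz":13,"rx":0.3,"ry":-0.2,"rz":30.7,"hand":1}]'; python3 to.py .5826 -.0171 .08 -1.3 0
```

```text
clock: 7.45
position: [0.582, -0.0097, 0.1155]
tool_rot: [-3.134, 0.005, -0.016]
force: [-1.4, -0.3, -0.4]
grip_width: 0.0151
t [ 0.9  7.7 35.4] r [-0.41  0.27  0.4 ] | now [ 0.582  -0.0097  0.1155] [-179.6    0.3   -0.9] q [ 0.29  0.65 -0.54  1.79  0.43  0.82 -2.04] F [-1.4 -0.3 -0.4] w 0.0151 clk 7.45
```

```bash
python3 -m creep '[{"tx":0,"ty":0,"tz":0,"rx":0,"ry":0,"rz":0,"hand":1},{"tx":0,"ty":0,"tz":0,"rx":0,"ry":0,"rz":0,"hand":1},{"tx":0,"ty":0,"tz":0,"rx":0,"ry":0,"rz":0,"hand":1}]'; python3 to.py .5826 -.0171 .08 -1.3 0
python3 - <<'E'
from h import *
import pickle
F={n:viewer.grab_frame(n) for n in("scene","top")}
pickle.dump(F,open("F2.pkl","wb"))
s=bot.observe()["position"]
y=np.radians(-1.28); u=np.array([np.cos(y),np.sin(y),0])
for n,f in F.items():
    P=[s+[0,0,.0135]+k*u for k in(-.065,-.047,0,.047,.065)]
    crop(f,f"b_{n}.png",*((215,120,325,235,5) if n=="top" else (260,150,400,280,5)),proj(f,P))
E
```

```text
clock: 7.75
position: [0.5803, -0.0178, 0.116]
tool_rot: [-3.138, 0.005, -0.024]
force: [0.2, -0.7, -0.9]
grip_width: 0.0155
t [ 2.4 -0.6 36. ] r [-0.19  0.31 -0.1 ] | now [ 0.5803 -0.0178  0.116 ] [-179.8    0.3   -1.4] q [ 0.3   0.65 -0.53  1.79  0.43  0.82 -2.03] F [ 0.2 -0.7 -0.9] w 0.0155 clk 7.75
```

View pics/b_top.png

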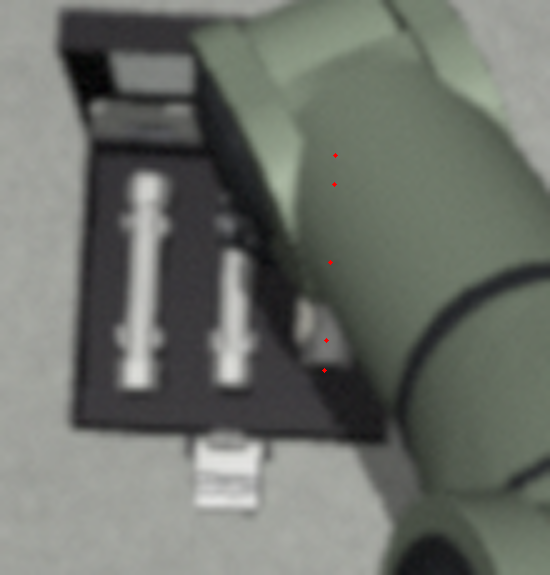

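View pics/b_scene.png

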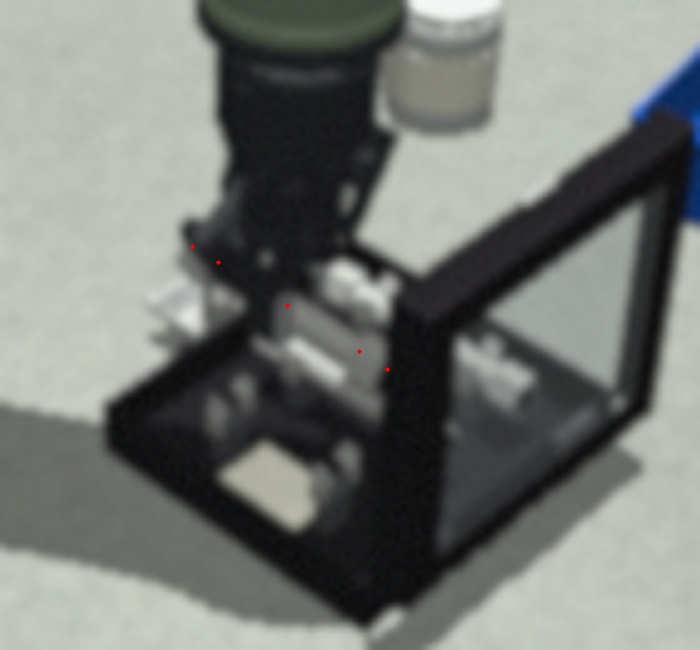

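Run:
```python
from h import *
import pickle
f=pickle.load(open("F2.pkl","rb"))["scene"]
f=dict(f); g=f["pixels"].astype(float)/255; f["pixels"]=(255*np.clip(g,0,1)**.6).astype(np.uint8)
crop(f,"b3.png",285,185,350,240,12)
s=bot.observe()["position"]; y=np.radians(-1.28); u=np.array([np.cos(y),np.sin(y),0]);v=np.array([-u[1],u[0],0])
P=[]
for dz in(.0135,.009):
  for k in(-.065,-.02,.02,.047,.065):
     P.append([s[0],s[1],s[2]+dz]+k*u)
crop(f,"b4.png",285,185,350,240,12,proj(f,P))
```

```text
(no output)
```

View pics/b4.png

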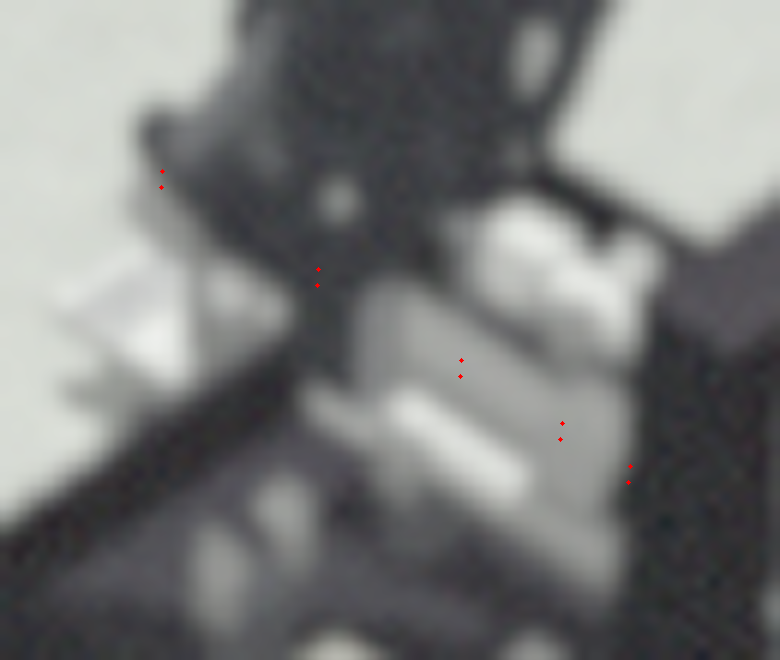

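```bash
python3 to.py .5826 -.0171 .050 -1.28 0; python3 -m creep '[{"tx":2.3,"ty":-0.7,"tz":40,"rx":-0.2,"ry":0.3,"rz":0,"hand":1},{"tx":2.3,"ty":-0.7,"tz":60,"rx":-0.2,"ry":0.3,"rz":0,"hand":1},{"tx":2.3,"ty":-0.7,"tz":66,"rx":-0.2,"ry":0.3,"rz":0,"hand":1},{"tx":2.3,"ty":-0.7,"tz":66,"rx":-0.2,"ry":0.3,"rz":0,"hand":1},{"tx":2.3,"ty":-0.7,"tz":66,"rx":-0.2,"ry":0.3,"rz":0,"hand":1}]' 110; python3 to.py .5826 -.0171 .0265 -1.28 0
python3 - <<'E'
from h import *
f=viewer.grab_frame("scene");crop(f,"d1.png",270,180,380,280,7)
E
```

```text
t [ 2.3 -0.2 66.3] r [-0.21  0.28 -0.1 ] | now [ 0.5806 -0.0175  0.1163] [-179.8    0.3   -1.4] q [ 0.3   0.65 -0.53  1.79  0.43  0.82 -2.03] F [-0.2 -0.5 -1.1] w 0.0152 clk 7.85
clock: 8.35
position: [0.5834, -0.0157, 0.0513]
tool_rot: [-3.141, -0.002, -0.023]
force: [-0.3, -1.0, -0.6]
grip_width: 0.0144
t [-0.8  1.5 24.8] r [-0.03 -0.1  -0.05] | now [ 0.5834 -0.0157  0.0513] [-1.8e+02 -1.0e-01 -1.3e+00] q [ 0.26  0.74 -0.48  1.82  0.5   0.7  -2.1 ] F [-0.3 -1.  -0.6] w 0.0144 clk 8.35
```

View pics/d1.png

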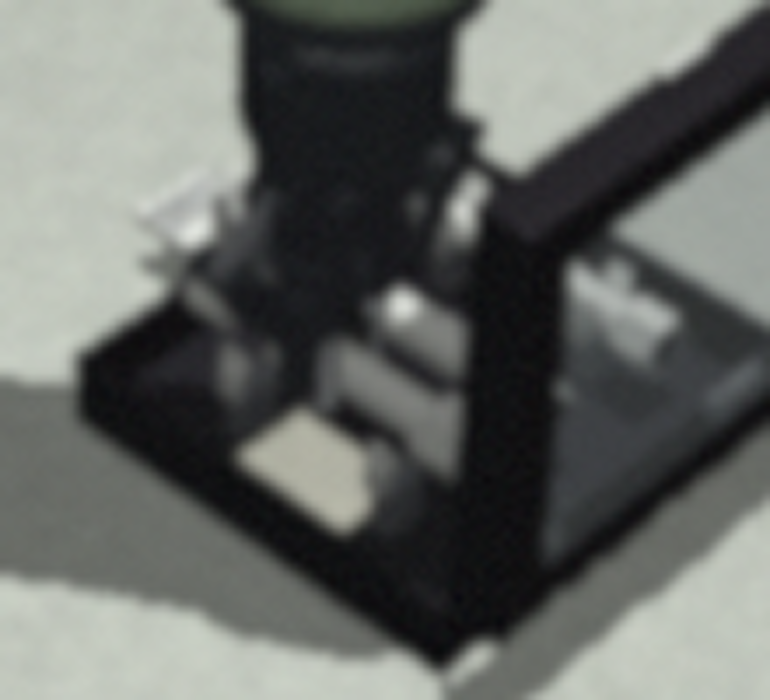

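The spanner is above the clips and lined up: tube between crop (330,360) and (450,440), rear clip at (395,475). Pushing down in small steps.

```bash
python3 -m creep '[{"tx":-0.5,"ty":1,"tz":6,"rx":0,"ry":0,"rz":0,"hand":1},{"tx":-0.5,"ty":1,"tz":9,"rx":0,"ry":0,"rz":0,"hand":1},{"tx":-0.5,"ty":1,"tz":12,"rx":0,"ry":0,"rz":0,"hand":1},{"tx":-0.5,"ty":1,"tz":15,"rx":0,"ry":0,"rz":0,"hand":1}]'; python3 to.py .5826 -.0171 .0265 -1.28 0
```

```text
clock: 8.8
position: [0.5836, -0.0163, 0.0364]
tool_rot: [-3.141, -0.003, -0.023]
force: [-0.9, -0.6, 16.8]
grip_width: 0.015
t [-1.   0.8  9.9] r [-0.03 -0.19 -0.02] | now [ 0.5836 -0.0163  0.0364] [-180.    -0.2   -1.3] q [ 0.25  0.76 -0.46  1.82  0.52  0.67 -2.11] F [-0.9 -0.6 16.8] w 0.015 clk 8.8
```

```bash
python3 -m creep '[{"tx":-0.5,"ty":0.5,"tz":3,"rx":0,"ry":0,"rz":0,"hand":1},{"tx":-0.5,"ty":0.5,"tz":5,"rx":0,"ry":0,"rz":0,"hand":1},{"tx":-0.5,"ty":0.5,"tz":7,"rx":0,"ry":0,"rz":0,"hand":1},{"tx":-0.5,"ty":0.5,"tz":7,"rx":0,"ry":0,"rz":0,"hand":1}]'; python3 to.py .5826 -.0171 .0265 -1.28 0
```

```text
clock: 9.2
position: [0.5818, -0.0167, 0.0279]
tool_rot: [-3.141, -0.0, -0.022]
force: [2.9, 1.9, -6.7]
grip_width: 0.0144
t [0.9 0.3 1.4] r [-0.05 -0.02 -0.01] | now [ 0.5818 -0.0167  0.0279] [-180.    -0.    -1.3] q [ 0.24  0.77 -0.46  1.83  0.53  0.66 -2.12] F [ 2.9  1.9 -6.7] w 0.0144 clk 9.2
```

```bash
python3 -m creep '[{"tx":0,"ty":0,"tz":1.5,"rx":0,"ry":0,"rz":0,"hand":1},{"tx":0,"ty":0,"tz":1.5,"rx":0,"ry":0,"rz":0,"hand":1}]'; python3 to.py .5826 -.0171 .0265 -1.28 0;python3 -m creep '[{"tx":0,"ty":0,"tz":1.5,"rx":0,"ry":0,"rz":0,"hand":1},{"tx":0,"ty":0,"tz":1.5,"rx":0,"ry":0,"rz":0,"hand":1}]'; python3 to.py .5826 -.0171 .0265 -1.28 0
```

```text
clock: 9.4
position: [0.5815, -0.0169, 0.0264]
tool_rot: [-3.141, 0.0, -0.023]
force: [1.8, 1.7, -7.4]
grip_width: 0.0143
t [ 1.1  0.2 -0.1] r [-0.03  0.   -0.02] | now [ 0.5815 -0.0169  0.0264] [-180.     0.    -1.3] q [ 0.24  0.78 -0.46  1.83  0.53  0.66 -2.12] F [ 1.8  1.7 -7.4] w 0.0143 clk 9.4
clock: 9.6
position: [0.5816, -0.017, 0.0251]
tool_rot: [-3.141, -0.0, -0.023]
force: [0.7, 2.2, -6.3]
grip_width: 0.014
t [ 1.   0.1 -1.4] r [-0.03 -0.01 -0.02] | now [ 0.5816 -0.017   0.0251] [-180.    -0.    -1.3] q [ 0.24  0.78 -0.45  1.83  0.53  0.66 -2.12] F [ 0.7  2.2 -6.3] w 0.014 clk 9.6
```

```bash
python3 -m creep '[{"tx":0,"ty":0,"tz":1.5,"rx":0,"ry":0,"rz":0,"hand":1},{"tx":0,"ty":0,"tz":1.5,"rx":0,"ry":0,"rz":0,"hand":1}]'; python3 -m creep '[{"tx":0,"ty":0,"tz":1.5,"rx":0,"ry":0,"rz":0,"hand":1},{"tx":0,"ty":0,"tz":1.5,"rx":0,"ry":0,"rz":0,"hand":1}]'
```

```text
clock: 9.8
position: [0.5817, -0.0169, 0.0247]
tool_rot: [3.141, -0.001, -0.023]
force: [-8.1, 1.5, 18.2]
grip_width: 0.0146
clock: 10.0
position: [0.5818, -0.0169, 0.0244]
tool_rot: [3.141, -0.001, -0.023]
force: [-16.3, 1.9, 44.5]
grip_width: 0.0142
```

Firm stop at 44 N after the snap. Releasing with a partial opening and lifting off.

```bash
python3 -m creep '[{"tx":0,"ty":0,"tz":-1.5,"rx":0,"ry":0,"rz":0,"hand":0.6},{"tx":0,"ty":0,"tz":-1.5,"rx":0,"ry":0,"rz":0,"hand":0.2},{"tx":0,"ty":0,"tz":-1.5,"rx":0,"ry":0,"rz":0,"hand":0.2},{"tx":0,"ty":0,"tz":-1.5,"rx":0,"ry":0,"rz":0,"hand":0.2},{"tx":0,"ty":0,"tz":-1.5,"rx":0,"ry":0,"rz":0,"hand":0.2},{"tx":0,"ty":0,"tz":-40,"rx":0,"ry":0,"rz":0,"hand":0.2},{"tx":0,"ty":0,"tz":-80,"rx":0,"ry":0,"rz":0,"hand":0.2},{"tx":0,"ty":0,"tz":-100,"rx":0,"ry":0,"rz":0,"hand":0.2}]' 30
python3 -m creep '[{"tx":-50,"ty":50,"tz":0,"rx":0,"ry":0,"rz":0,"hand":1},{"tx":-120,"ty":150,"tz":0,"rx":0,"ry":0,"rz":0,"hand":1},{"tx":-130,"ty":200,"tz":0,"rx":0,"ry":0,"rz":0,"hand":1},{"tx":-130,"ty":200,"tz":0,"rx":0,"ry":0,"rz":0,"hand":1},{"tx":-130,"ty":200,"tz":0,"rx":0,"ry":0,"rz":0,"hand":1},{"tx":-130,"ty":200,"tz":0,"rx":0,"ry":0,"rz":0,"hand":1}]'
python3 - <<'E'
from h import *
import pickle
F={n:viewer.grab_frame(n) for n in("scene","top")}
pickle.dump(F,open("F3.pkl","wb"))
crop(F["top"],"e1.png",220,120,320,230,5)
crop(F["scene"],"e2.png",270,170,405,280,5)
E
```

```text
clock: 10.8
position: [0.5826, -0.0169, 0.1251]
tool_rot: [-3.141, -0.003, -0.023]
force: [-0.9, -0.5, 0.3]
grip_width: 0.0343
clock: 11.4
position: [0.4441, -0.2191, 0.1218]
tool_rot: [3.14, 0.001, -0.03]
force: [-0.3, 1.6, 0.2]
grip_width: -0.0003
```

View pics/e1.png

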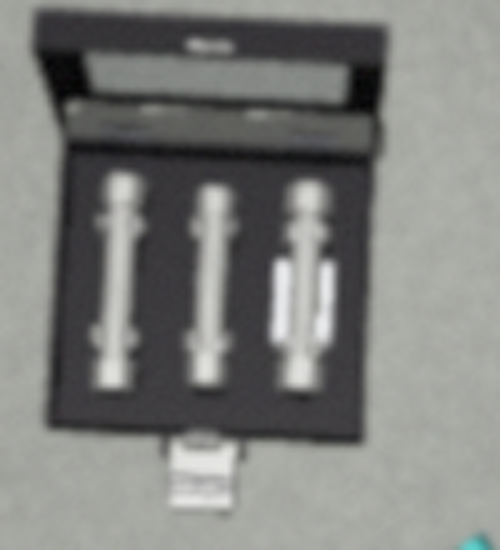

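View pics/e2.png

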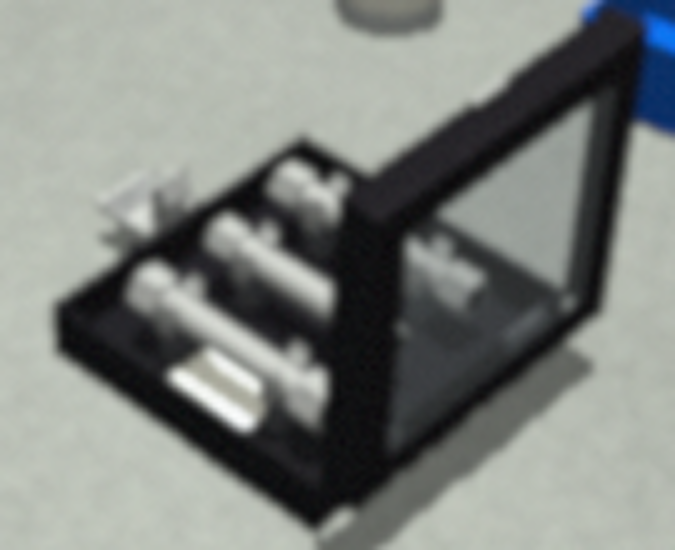

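Run:
```python
from h import *
import pickle
from fit import W
F=pickle.load(open("F3.pkl","rb")); f=F["top"]
q=onz(f,np.array([(308,179),(298,391)])/5+[220,120]-.4,.038);d=q[0]-q[1];print(q.mean(0),np.linalg.norm(d),np.degrees(np.arctan2(d[1],d[0])))
p=[.587,.0408,-.0223]
for z in(.038,.053):
    P=W(p,[(-.003+k,-.058,z) for k in(-.065,-.047,-.02,.0,.02,.047)]+[(-.003+k,0,z) for k in(-.047,-.02,.0,.02)])
    crop(F["scene"],f"z{int(z*1000)}.png",270,185,345,265,8,proj(F["scene"],P))
a=cv2.imread("pics/z38.png");b=cv2.imread("pics/z53.png");cv2.imwrite("pics/zz.png",cv2.resize(np.hstack([a[:,:400],b[:,:400]]),None,fx=.93,fy=.93))
```

```text
[ 0.58739884 -0.01684897  0.038     ] 0.13610809419183179 -1.0181092781926464
```

View pics/zz.png

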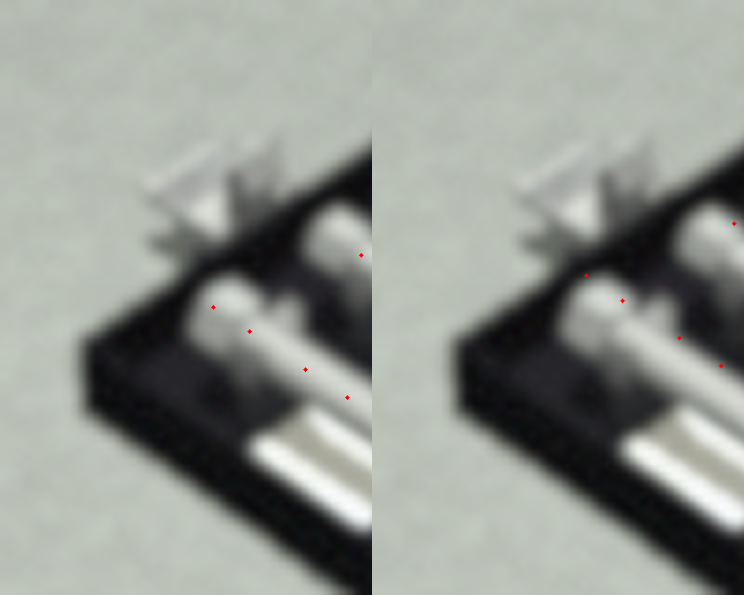

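Run:
```python
from h import *
import pickle
from fit import W
F=pickle.load(open("F3.pkl","rb")); f=F["top"]
R=cv2.Rodrigues(f["rvec"])[0]; print("cam",(-R.T@f["tvec"]).round(3))
g=cv2.cvtColor(f["pixels"],cv2.COLOR_BGR2GRAY).astype(np.float32)
p=[.587,.0408,-.0223]
xs=np.arange(-.085,.0851,.001)
for nm,y in(("A?",.058),("B?",0),("C",-.058)):
    for off in(0,):
        prof=0
        for o in(-.004,0,.004):
            uv=proj(f,W(p,[(-.003+k,y+o,.046) for k in xs])).astype(np.float32)
            prof=prof+cv2.remap(g,uv[:,0].reshape(1,-1),uv[:,1].reshape(1,-1),cv2.INTER_LINEAR)[0]/3
        th=(prof.max()*.9+np.median(prof[:8]))/2
        idx=np.nonzero(prof>th)[0]; 
        def cr(i,j): return xs[i]+(th-prof[i])/(prof[j]-prof[i])*(xs[j]-xs[i])
        a=cr(idx[0]-1,idx[0]);b=cr(idx[-1],idx[-1]+1)
        print(nm,"ends",a.round(4),b.round(4),"centre",((a+b)/2).round(4),"len",(b-a).round(4))
    # side-band profile at +-10.5mm
    for o in(-.0105,.0105):
        uv=proj(f,W(p,[(-.003+k,y+o,.042) for k in xs[::3]])).astype(np.float32)
        print(o,cv2.remap(g,uv[:,0].reshape(1,-1),uv[:,1].reshape(1,-1),cv2.INTER_LINEAR)[0].astype(int).tolist())
```

```text
cam [ 0.253 -0.015  1.536]
A? ends -0.0691 0.0681 centre -0.0005 len 0.1372
-0.0105 [63, 63, 61, 60, 59, 71, 97, 111, 115, 115, 116, 110, 92, 86, 102, 128, 144, 142, 125, 100, 83, 81, 85, 89, 89, 89, 86, 85, 84, 83, 79, 76, 74, 73, 72, 70, 71, 81, 103, 127, 144, 140, 122, 97, 90, 97, 104, 108, 111, 110, 101, 82, 61, 53, 51, 45, 28]
0.0105 [62, 62, 62, 61, 65, 81, 106, 121, 124, 126, 125, 114, 100, 93, 115, 144, 152, 152, 141, 119, 103, 97, 95, 94, 92, 92, 92, 90, 89, 87, 85, 88, 90, 91, 92, 94, 94, 97, 104, 116, 132, 140, 132, 110, 104, 114, 123, 130, 131, 128, 117, 95, 73, 57, 49, 39, 25]
B? ends -0.0634 0.0633 centre -0.0 len 0.1267
-0.0105 [62, 64, 65, 63, 60, 54, 51, 70, 92, 106, 111, 111, 107, 104, 113, 134, 145, 139, 124, 105, 89, 83, 83, 81, 80, 79, 80, 82, 83, 83, 85, 88, 91, 91, 88, 86, 83, 81, 86, 98, 116, 126, 120, 105, 98, 97, 100, 101, 97, 83, 68, 59, 55, 53, 52, 43, 27]
0.0105 [64, 63, 61, 61, 61, 62, 66, 78, 98, 110, 113, 114, 115, 116, 124, 144, 150, 146, 134, 108, 91, 86, 88, 88, 90, 91, 92, 93, 97, 101, 101, 98, 92, 94, 94, 92, 90, 93, 106, 131, 149, 150, 138, 125, 120, 119, 120, 120, 115, 100, 76, 60, 55, 55, 52, 43, 29]
C ends -0.0632 0.0694 centre 0.0031 len 0.1327
-0.0105 [62, 64, 63, 62, 62, 60, 61, 83, 116, 133, 139, 137, 135, 127, 127, 142, 155, 171, 193, 211, 219, 221, 219, 207, 192, 184, 187, 192, 196, 200, 200, 202, 201, 194, 170, 132, 98, 86, 95, 118, 142, 152, 139, 111, 98, 104, 118, 126, 130, 127, 119, 99, 75, 58, 51, 43, 25]
0.0105 [62, 64, 65, 64, 61, 60, 66, 83, 109, 126, 129, 131, 128, 121, 113, 122, 140, 169, 197, 212, 217, 218, 217, 215, 214, 215, 216, 215, 215, 217, 221, 222, 218, 211, 185, 137, 102, 93, 104, 128, 145, 147, 136, 115, 99, 107, 124, 130, 131, 130, 121, 99, 74, 59, 51, 41, 29]
```

The three spanners lie at the same height. The new one fits the 38 mm axis, not 53 mm, and sits about 3 mm hingewards of the bay centre, with its hexagons clear of the clips. Next I'll go over and behind the lid.

```bash
python3 to.py .745 .039 .275 -1.3 0;  python3 -m creep '[{"tx":0,"ty":0,"tz":-50,"rx":0,"ry":0,"rz":0,"hand":1},{"tx":0,"ty":0,"tz":-100,"rx":0,"ry":0,"rz":0,"hand":1},{"tx":0,"ty":0,"tz":-155,"rx":0,"ry":0,"rz":0,"hand":1},{"tx":100,"ty":-100,"tz":-155,"rx":0,"ry":0,"rz":0,"hand":1},{"tx":200,"ty":-180,"tz":-155,"rx":0,"ry":0,"rz":0,"hand":1},{"tx":305,"ty":-258,"tz":-155,"rx":0,"ry":0,"rz":0,"hand":1},{"tx":305,"ty":-258,"tz":-155,"rx":0,"ry":0,"rz":0,"hand":1},{"tx":305,"ty":-258,"tz":-155,"rx":0,"ry":0,"rz":0,"hand":1}]'; python3 to.py .745 .039 .275 -1.3 0
```

```text
t [ 291.7 -261.1 -152.5] r [-0.02 -0.04 -0.12] | now [ 0.447  -0.2147  0.1222] [-180.    -0.    -1.4] q [ 0.75  0.53 -0.55  2.01  0.41  0.71 -1.66] F [-0.3 -0.3 -0.5] w 0.0002 clk 11.5
clock: 12.3
position: [0.6415, -0.0519, 0.276]
tool_rot: [-3.141, -0.001, -0.021]
force: [0.6, -1.5, 1.2]
grip_width: -0.0005
t [101.6 -93.    1.1] r [-0.04 -0.04  0.1 ] | now [ 0.6415 -0.0519  0.276 ] [-180.    -0.    -1.2] q [ 0.4   0.58 -0.65  1.47  0.36  1.21 -1.89] F [ 0.6 -1.5  1.2] w -0.0005 clk 12.3
```

```bash
python3 -m creep '[{"tx":85,"ty":-80,"tz":0,"rx":0,"ry":0,"rz":0,"hand":1},{"tx":85,"ty":-80,"tz":0,"rx":0,"ry":0,"rz":0,"hand":1},{"tx":85,"ty":-80,"tz":0,"rx":0,"ry":0,"rz":0,"hand":1},{"tx":85,"ty":-80,"tz":0,"rx":0,"ry":0,"rz":0,"hand":1},{"tx":85,"ty":-80,"tz":0,"rx":0,"ry":0,"rz":0,"hand":1}]'; python3 to.py .745 .039 .188 -1.3 0
```

```text
clock: 12.8
position: [0.7264, 0.0245, 0.2756]
tool_rot: [-3.141, 0.0, -0.021]
force: [-0.0, -1.1, 0.1]
grip_width: 0.0002
t [ 18.3 -14.8  87.6] r [-0.04  0.01  0.12] | now [0.7264 0.0245 0.2756] [-180.     0.    -1.2] q [ 0.21  0.72 -0.62  1.21  0.4   1.33 -1.97] F [-0.  -1.1  0.1] w 0.0002 clk 12.8
```

```bash
python3 -m creep '[{"tx":18,"ty":-15,"tz":0,"rx":0,"ry":0,"rz":0,"hand":1},{"tx":18,"ty":-15,"tz":30,"rx":0,"ry":0,"rz":0,"hand":1},{"tx":18,"ty":-15,"tz":80,"rx":0,"ry":0,"rz":0,"hand":1},{"tx":18,"ty":-15,"tz":80,"rx":0,"ry":0,"rz":0,"hand":1},{"tx":18,"ty":-15,"tz":80,"rx":0,"ry":0,"rz":0,"hand":1}]'; python3 to.py .745 .039 .188 -1.3 0
python3 - <<'E'
from h import *
h=np.array([.6795,.0387,.034])
for t in(88,80,70,60,50,40,30,20,10,5,0):
    c,s=np.cos(np.radians(t)),np.sin(np.radians(t)); print(t,"TCP x",round(h[0]-.165*c+.024*s+.011,4),"z",round(h[2]+.165*s+.024*c,4))
f=viewer.grab_frame("scene");crop(f,"l1.png",260,80,420,280,3)
f=viewer.grab_frame("top");crop(f,"l2.png",200,60,340,220,3)
a=cv2.imread("pics/l1.png");b=cv2.imread("pics/l2.png");o=np.zeros((600,900,3),np.uint8);o[:600,:480]=a;o[:480,480:]=b;cv2.imwrite("pics/l3.png",cv2.resize(o,None,fx=.88,fy=.88))
E
```

```text
clock: 13.3
position: [0.7448, 0.0369, 0.1973]
tool_rot: [-3.141, -0.0, -0.023]
force: [0.5, -1.1, 0.5]
grip_width: 0.0002
t [ 0.1 -2.1  9.3] r [-0.02 -0.01 -0.04] | now [0.7448 0.0369 0.1973] [-180.    -0.    -1.3] q [ 0.18  0.81 -0.6   1.24  0.45  1.22 -2.01] F [ 0.5 -1.1  0.5] w 0.0002 clk 13.3
88 TCP x 0.7087 z 0.1997
80 TCP x 0.6855 z 0.2007
70 TCP x 0.6566 z 0.1973
60 TCP x 0.6288 z 0.1889
50 TCP x 0.6028 z 0.1758
40 TCP x 0.5795 z 0.1584
30 TCP x 0.5596 z 0.1373
20 TCP x 0.5437 z 0.113
10 TCP x 0.5322 z 0.0863
5 TCP x 0.5282 z 0.0723
0 TCP x 0.5255 z 0.058
```

View pics/l3.png

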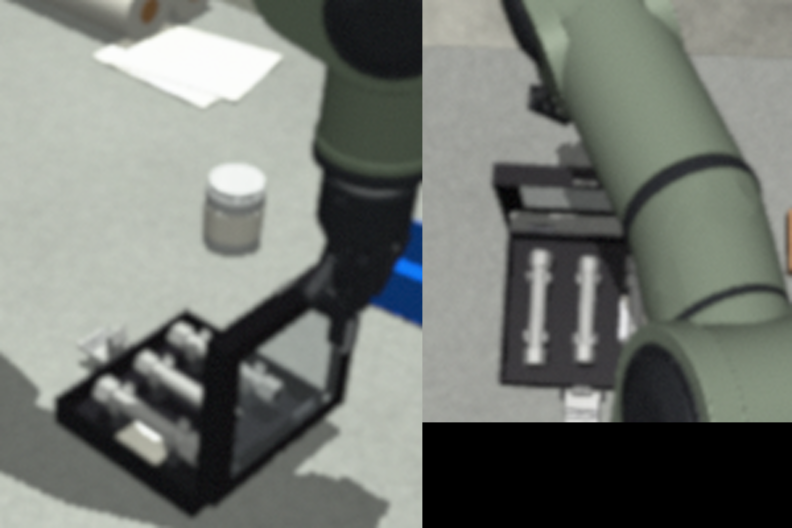

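The closed fingers are behind the lid's outer face near the middle of its top, at left-panel (340,330). Now I'll sweep it down on an arc about the hinge.

```bash
python3 -m creep '[{"tx":-15,"ty":-2,"tz":0,"rx":0,"ry":0,"rz":0,"hand":1},{"tx":-30,"ty":-2,"tz":-2,"rx":0,"ry":0,"rz":0,"hand":1},{"tx":-40,"ty":-2,"tz":-3,"rx":0,"ry":0,"rz":0,"hand":1},{"tx":-50,"ty":-2,"tz":-4,"rx":0,"ry":0,"rz":0,"hand":1},{"tx":-60,"ty":-2,"tz":-4,"rx":0,"ry":0,"rz":0,"hand":1},{"tx":-74,"ty":-2,"tz":-2,"rx":0,"ry":0,"rz":0,"hand":1},{"tx":-88,"ty":-2,"tz":0,"rx":0,"ry":0,"rz":0,"hand":1}]'; python3 to.py .5795 .041 .158 -1.3 0
```

```text
clock: 14.1
position: [0.6578, 0.0415, 0.1989]
tool_rot: [-3.141, -0.005, -0.023]
force: [0.7, 0.9, 0.6]
grip_width: 0.0
t [-78.4   2.4  40.6] r [-0.03 -0.26 -0.03] | now [0.6578 0.0415 0.1989] [-180.    -0.3   -1.3] q [ 0.24  0.67 -0.63  1.52  0.43  1.09 -2.08] F [0.7 0.9 0.6] w 0.0 clk 14.1
```

Run:
```python
from h import *
f=viewer.grab_frame("scene");crop(f,"m1.png",260,100,420,280,4)
```

```text
(no output)
```

View pics/m1.png

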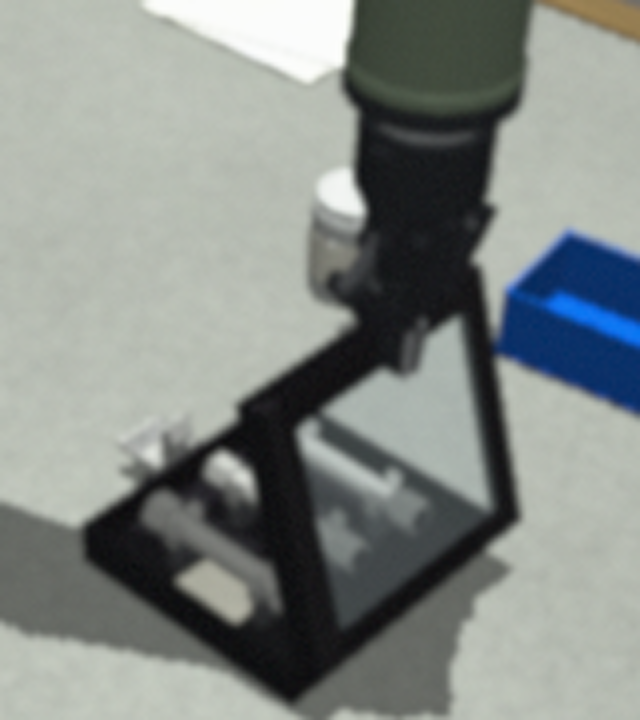

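The lid follows and stands at about 70°. Continuing the arc.

```bash
python3 -m creep '[{"tx":-15,"ty":2,"tz":5,"rx":0,"ry":0,"rz":0,"hand":1},{"tx":-29,"ty":2,"tz":10,"rx":0,"ry":0,"rz":0,"hand":1},{"tx":-42,"ty":2,"tz":16,"rx":0,"ry":0,"rz":0,"hand":1},{"tx":-55,"ty":2,"tz":23,"rx":0,"ry":0,"rz":0,"hand":1},{"tx":-67,"ty":2,"tz":31,"rx":0,"ry":0,"rz":0,"hand":1},{"tx":-78,"ty":2,"tz":41,"rx":0,"ry":0,"rz":0,"hand":1},{"tx":-89,"ty":2,"tz":51,"rx":0,"ry":0,"rz":0,"hand":1},{"tx":-98,"ty":2,"tz":62,"rx":0,"ry":0,"rz":0,"hand":1}]'; python3 to.py .5255 .041 .058 -1.3 0
```

```text
clock: 14.95
position: [0.5602, 0.0418, 0.1359]
tool_rot: [-3.141, -0.004, -0.023]
force: [-0.5, 0.1, 0.9]
grip_width: -0.0001
t [-35.    1.6  77.8] r [-0.01 -0.24 -0.02] | now [0.5602 0.0418 0.1359] [-180.    -0.2   -1.3] q [ 0.26  0.61 -0.62  1.83  0.46  0.84 -2.18] F [-0.5  0.1  0.9] w -0.0001 clk 14.95
```

```bash
python3 -m creep '[{"tx":-9,"ty":1,"tz":12,"rx":0,"ry":0,"rz":0,"hand":1},{"tx":-16,"ty":1,"tz":23,"rx":0,"ry":0,"rz":0,"hand":1},{"tx":-22,"ty":1,"tz":36,"rx":0,"ry":0,"rz":0,"hand":1},{"tx":-28,"ty":1,"tz":49,"rx":0,"ry":0,"rz":0,"hand":1},{"tx":-30,"ty":1,"tz":56,"rx":0,"ry":0,"rz":0,"hand":1},{"tx":-32,"ty":1,"tz":63,"rx":0,"ry":0,"rz":0,"hand":1},{"tx":-34,"ty":1,"tz":68,"rx":0,"ry":0,"rz":0,"hand":1}]'; python3 to.py .5255 .041 .058 -1.3 0
```

```text
clock: 15.65
position: [0.5263, 0.0416, 0.0665]
tool_rot: [-3.141, -0.003, -0.023]
force: [6.1, -0.6, 6.9]
grip_width: -0.0003
t [-0.8  0.6  8.5] r [-0.03 -0.16 -0.01] | now [0.5263 0.0416 0.0665] [-180.    -0.2   -1.3] q [ 0.21  0.67 -0.56  1.96  0.56  0.67 -2.29] F [ 6.1 -0.6  6.9] w -0.0003 clk 15.65
```

```bash
python3 -m creep '[{"tx":0,"ty":0,"tz":3,"rx":0,"ry":0,"rz":0,"hand":1},{"tx":0,"ty":0,"tz":5,"rx":0,"ry":0,"rz":0,"hand":1},{"tx":0,"ty":0,"tz":7,"rx":0,"ry":0,"rz":0,"hand":1}]'; python3 to.py .5255 .041 .058 -1.3 0; python3 -m creep '[{"tx":0,"ty":0,"tz":1.5,"rx":0,"ry":0,"rz":0,"hand":1},{"tx":0,"ty":0,"tz":2,"rx":0,"ry":0,"rz":0,"hand":1}]'; python3 to.py .5255 .041 .058 -1.3 0
```

```text
clock: 15.95
position: [0.5253, 0.0416, 0.0591]
tool_rot: [-3.141, -0.001, -0.023]
force: [-0.2, 0.7, 1.1]
grip_width: -0.0003
t [0.2 0.6 1.1] r [-0.02 -0.05 -0.  ] | now [0.5253 0.0416 0.0591] [-180.    -0.    -1.3] q [ 0.21  0.68 -0.55  1.96  0.57  0.65 -2.3 ] F [-0.2  0.7  1.1] w -0.0003 clk 15.95
clock: 16.15
position: [0.5251, 0.0415, 0.0571]
tool_rot: [-3.141, -0.0, -0.023]
force: [-2.1, 0.2, 7.5]
grip_width: 0.0003
t [ 0.4  0.5 -0.9] r [-0.02 -0.03 -0.  ] | now [0.5251 0.0415 0.0571] [-180.    -0.    -1.3] q [ 0.21  0.68 -0.55  1.96  0.57  0.65 -2.3 ] F [-2.1  0.2  7.5] w 0.0003 clk 16.15
```

It snapped: the force fell from about 7 to 1 N, then rose at the stop. One firmer push, then I'll lift off and look.

```bash
python3 -m creep '[{"tx":0,"ty":0,"tz":1,"rx":0,"ry":0,"rz":0,"hand":1},{"tx":0,"ty":0,"tz":1,"rx":0,"ry":0,"rz":0,"hand":1}]'; python3 -m creep '[{"tx":0,"ty":0,"tz":-15,"rx":0,"ry":0,"rz":0,"hand":1},{"tx":0,"ty":0,"tz":-50,"rx":0,"ry":0,"rz":0,"hand":1},{"tx":0,"ty":0,"tz":-100,"rx":0,"ry":0,"rz":0,"hand":1},{"tx":0,"ty":0,"tz":-150,"rx":0,"ry":0,"rz":0,"hand":1},{"tx":-60,"ty":100,"tz":-180,"rx":0,"ry":0,"rz":0,"hand":1},{"tx":-90,"ty":250,"tz":-180,"rx":0,"ry":0,"rz":0,"hand":1},{"tx":-90,"ty":250,"tz":-180,"rx":0,"ry":0,"rz":0,"hand":1},{"tx":-90,"ty":250,"tz":-180,"rx":0,"ry":0,"rz":0,"hand":1}]'
python3 -m creep '[{"tx":0,"ty":60,"tz":0,"rx":0,"ry":0,"rz":0,"hand":1},{"tx":0,"ty":60,"tz":0,"rx":0,"ry":0,"rz":0,"hand":1},{"tx":0,"ty":60,"tz":0,"rx":0,"ry":0,"rz":0,"hand":1},{"tx":0,"ty":60,"tz":0,"rx":0,"ry":0,"rz":0,"hand":1}]'
python3 - <<'E'
from h import *
F={n:viewer.grab_frame(n) for n in("scene","top")}
crop(F["top"],"n1.png",220,135,310,230,5)
crop(F["scene"],"n2.png",270,180,395,280,6)
for n in F: cv2.imwrite(f"pics/n_{n}.png",F[n]["pixels"])
E
```

```text
clock: 16.35
position: [0.5251, 0.0416, 0.0563]
tool_rot: [-3.141, -0.0, -0.023]
force: [-3.8, -0.6, 11.0]
grip_width: -0.0001
clock: 17.15
position: [0.4505, -0.1428, 0.2317]
tool_rot: [3.141, -0.002, -0.022]
force: [2.0, -0.8, 0.2]
grip_width: -0.0002
clock: 17.55
position: [0.4502, -0.2003, 0.2309]
tool_rot: [-3.141, -0.001, -0.022]
force: [-0.3, 0.3, -0.0]
grip_width: -0.0002
```

View pics/n1.png

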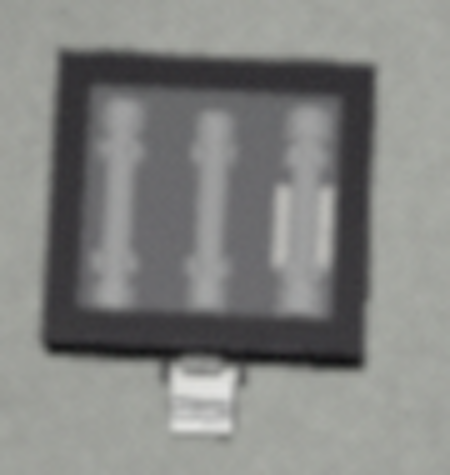

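View pics/n2.png

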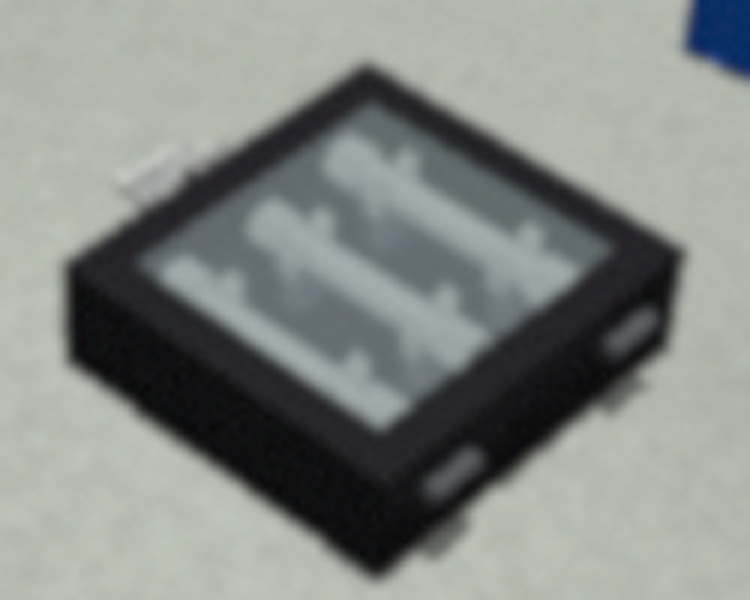

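View pics/n_scene.png

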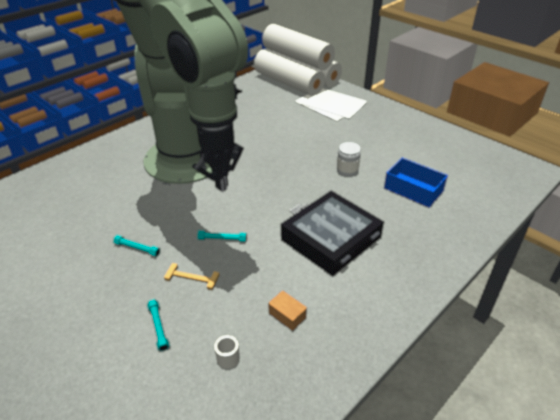

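View pics/n_top.png

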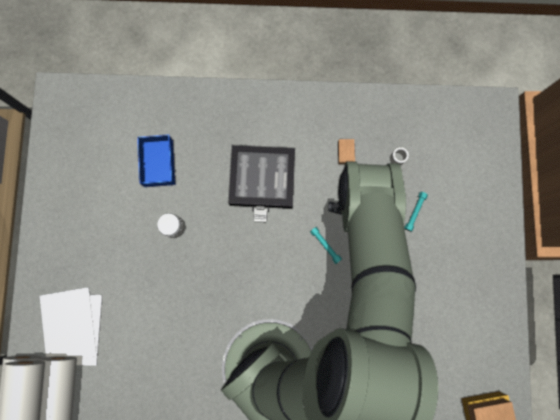

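The case looks just as it did when shut at the start, with the lid corners at scene-crop (68,265), (368,65) and (683,255). All three spanners are in their clips at the same height. The carton, coupling, tin, bin and look-alikes haven't moved, and the arm is clear of everything.

Run:
```python
from workcell import bot
s=bot.observe(); print(s["force"],s["clock"]); print(bot.job_done())
```

```text
[0.40201731 0.52593774 0.79312834] 17.65
the job is handed in; nothing more can be done
None
```

The job is done and handed in at about 17.7 s. I pressed the latch and the lid popped fully open. I then took the steel spanner off its wooden rest, snapped it into the empty clips, and pushed the lid down from behind until it latched.

**Last checks**
- **Spanner:** the push reached about 17 N, then the tube snapped in, and I pressed on to a firm stop at about 44 N. In the pictures it lies at the 38 mm height at both ends, level with the two stored spanners. It sits about 3 mm towards the hinge from the bay centre, with its hexagons clear of the clips. I took that as within the stated 6 mm play and left it.
- **Lid:** the force dropped from about 7 N to 1 N as the latch snapped over, then rose again at the stop. About a second after I lifted off, the closed outline matched the pictures from the start.
- **Everything else:** the stored spanners look unmoved, and so do the carton, coupling, tin and bin and the turquoise look-alikes. One look-alike was hidden by the arm in the last top picture but is in its place in the scene view.

**What went wrong**
- One move was refused because not all keys were filled in; nothing moved.
- My first tilted approach to the latch ran into wrist joint limits, so I pressed it nearly upright instead.
- The gripper read 14–15 mm on the 18 mm tube. I did not find out why, but the grip held.

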